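Dispense marbles into the pot and hold the gate

ROBOT

A 7-joint arm with a two-finger parallel gripper is mounted at the origin on the work surface. World frame = base frame: x ahead of the robot, y to its left, z up, the work surface at z = 0. Lengths are in m, angles in rad, forces in N, time in s.
With the tool pointing down it reaches from about 0.425 to 0.925 m from the base axis. Payload 6.8 kg.
Tool frame: the origin (TCP) lies on the front face of the gripper's body, between the roots of the fingers; the fingertips stand 73 mm ahead of it and the grasp point (between the pads) lies 54 mm ahead of it; z points along the fingers, y is the direction in which the jaws open and shut (so a half turn about z gives the same grasp; the last joint's range is limited). The gripper opens to 85 mm and grips with 20 to 120 N. Pads are 22 mm wide; open, the fingers measure 114 mm over their backs; the gripper's body (76 mm by 85 mm) begins 54 mm behind the grasp point. The pads swing forward as they close: fully open they stand 13 mm farther back than shut.
Start: joints at [-1.341, 0.477, 0.022, 1.555, -0.011, 1.109, -0.083], TCP at [0.224, 0.637, 0.304] pointing down, gripper open.
Joint ranges: [-2.96, 2.96], [-0.34, 2.1], [-1.41, 1.46], [0.24, 2.44], [-1.37, 4.51], [0.17, 1.92], [-2.96, 2.96]. Speed limits (rad/s): [2.39, 2.39, 3.14, 3.14, 3.14, 3.14, 3.14].

INTERFACE

Orientations are given as a rotation vector (axis times angle).
In Python, from bench import * gives the robot as it stands.
- The arm moves only by the tool jog_arm, never from a script. Its argument "plan" is a list of rows, each a list of 2 entries, a list of its own where there are three numbers: the shift along the world's x, y, z in cm, then the turn about the world's z in rad. In form: [[[tx, ty, tz], twist], ...]. A call has 1 to 12 rows; each row shifts and turns the commanded pose from where the row before left it; what a row does not reach is not made up. A row lasts 1/10 s, in which the tool goes at most 50 mm and 8.59 degrees, less where a joint would pass 70% of its speed; a pose out of reach is approached as far as the arm can. A call is refused whole if a number of a shift passes 5 or a number of a turn 0.15, either way. A call with a gripper value outside its range is refused whole. "hand" is the finger opening in cm, from 0 to 8.54, set as the call begins (left out, the last holds). The fingers move at their own pace and stop on an object; "grip_force" is the grip in N (left out, the last holds). Time passes only in rows, so rows that do not move let the fingers close. It gives the time, the measured TCP pose, the force and the opening at its end, in the units of the state.
- get_obs(): the state, without advancing time (a new reading comes with each control period).
- grab_frame(name): name is "scene" or "top" or "wrist"; returns the picture (384x512x3 uint8, red, green, blue); there is no depth.
- get_calibration(name): a dict with "intrinsics" (3x3 intrinsics, pixels), "xyz" and "orientation" of the camera in the world. Camera axes: x right, y down, z forward; pixel columns grow to the right and rows downward; lengths in m; the calibration is good to about 2 mm. A picture is of the moment at which its call begins: read the wrist's pose just before it. get_calibration takes no time and is no camera call; for the wrist camera it gives the pose at the moment of the call.
- hand_in(): hands the job in, once; it reports no verdict.
The state is a dict: "clock": time; "joints": joint angles; "qvel": joint speeds; "tau": joint torques, N m; "tcp_pos": TCP position; "orientation": TCP orientation; "contact_force": force on the tool from outside, world axes, zero at the start; "moment": the same for the moment, N m; "grip_width": finger opening in m.
Only numpy, scipy, OpenCV 4.12 (cv2) and the standard library are available. Lean on these libraries where they do the work, as an engineer would, in place of code of your own. Each camera call takes 0.05 s, during which the arm holds its last target. There are 200 camera calls.

TASK

Turn the mouth-down steel pot mouth-up, stand it on the bench right in front of the marble dispenser's chute, centred on it and just clear of its lip, and let go of it; only then pull the spring-return gate up by its T-handle until the bar is level with the brass pointer. Keep hold of it there so that all three marbles roll into the pot, and finish while still holding the bar at the mark, with the marbles in the pot. Do not shift the brass pointer, and leave the other things on the bench where they are.

Things in the scene. Friction and masses are not known exactly. Their poses are not given: they have to be found in the camera images.
- pot: square open-topped steel pot, 62 x 62 mm outside, 65 mm high, walls and floor 4 mm, 0.14 to 0.24 kg, flat sides (lies on a side without rolling). Origin: centre of the outside of its bottom; z points from bottom to mouth (down at the start, origin then 65 mm above the bench); x and y are square to its sides
- dispenser: fixed grey stand with an aluminium chute; origin on the bench under the gate, z up. The chute slopes down to -x; 3 marbles queue in it behind the gate. Two dark posts at the gate: 150 mm high, 52 mm over all in y. A thin pointer rod, 256 mm high, stands at y = +66 mm. Base plate 12 mm thick, from x = -35 to 115 mm, 150 mm wide in y
- pot_spot (a point): place on the bench for the pot's centre: on the chute's centre line, 80 mm from the gate to the dispenser's -x, 37 mm out from the lip, so that a pot set square to the chute is 6 mm clear of the lip. Axes as the dispenser's
- lip (a point): lower end of the chute, centre of its floor, 76 mm above the bench (underside 72 mm). The chute is 34 mm wide outside; its side walls reach about 97 mm above the bench here and rise by 15 mm per 100 mm towards the gate. Axes as the dispenser's
- bar (a point): centre of the black T-handle bar on top of the gate, 180 mm above the bench when shut: 84 mm long (dispenser's y), 14 mm thick (its x), 14 mm high, on an 8 mm rod. Free above; pinch it at its middle from above, fingers closing along the dispenser's x; when shut there are 23 mm of free height under it, above the posts' cross bars
- gate (a joint): height of the gate above shut, m: 0 shut, grows as it is pulled straight up, end stop at 0.075. A spring always pulls it shut: about 5 N to start it (weight included), about 11 N at 0.05; it snaps shut when let go. The marbles run out once it is above about 0.025 and need some 2 s
- mark (a point): tip of the brass pointer on the pointer rod, 47 mm to the dispenser's +y from the bar's centre, just past the bar's end, 36 to 58 mm above the height of the shut bar. The bar's centre (point bar) must be as high as this tip. The pointer is held by stiff friction only
- marble0_center (a point): centre of a green glass marble, 20 mm in diameter, 10 g; number 1 in the queue behind the gate at the start
- marble1_center (a point): centre of a green glass marble, 20 mm in diameter, 10 g; number 2 in the queue behind the gate at the start
- marble2_center (a point): centre of a green glass marble, 20 mm in diameter, 10 g; number 3 in the queue behind the gate at the start
- matchbox: cardboard matchbox, 53 x 36 x 14 mm, origin under its centre; leave alone
- tin_lid: round brass-coloured tin lid, 68 mm across, 9 mm high, origin under its centre; leave alone
- wood_pad: flat wooden pad, 120 x 90 x 10 mm, origin under its centre; leave alone
- tweezers: dark steel tweezers lying flat, about 135 mm long, 25 mm wide, 6 mm high, origin under the middle; leave alone
- jar: closed glass jar, 76 mm across, 95 mm high, origin under its centre; leave alone
- bead_dish: blue ceramic bowl, 110 mm across, 30 mm high, origin under its centre; leave alone
Mind the look-alikes: they are no part of the job. What is shaped like the dispenser but red is not meant.

How it is judged:
By the outcome, as a careful person would: the job done as asked, in the order asked, and still so for the second after the job is handed in, while the arm keeps its last pose, push and grip.
It also fails if it takes over 72 s, if anything falls off the work surface, if the arm or the gripper's body presses on something with over 40 N, if the wrist force passes 120 N, or if a joint passes its speed limit or range.

## Working session

There is one attempt and no reset: what is moved stays moved. The work goes in short steps, Python scripts to look and compute and a tool call to move; the robot and the scene stay as the last step left them, time stands still between calls to the robot, and variables do not carry over. Pictures are saved under pics/ and viewed, about 8 in all and at most 12, crops included, and the job is handed in when it is done.

Besides the shell and the picture viewer there is one more tool, called after ">>>" as a command line: name --argument value ..., lists and objects as JSON in quotes. jog_arm: Moves the arm, as the interface text tells. Its arguments: {"type":"object","properties":{"plan":{"type":"array","items":{"type":"array"}},"hand":{"type":"number"},"grip_force":{"type":"number"}},"required":["plan"]}

```bash
mkdir -p pics
cat > h.py <<'E'
from bench import *
import numpy as np, cv2
from scipy.spatial.transform import Rotation as R
def cal(n):
    c=get_calibration(n); K=np.array(c["intrinsics"]); o=np.array(c["orientation"],float)
    return K,np.array(c["xyz"]),(R.from_rotvec(o).as_matrix() if o.shape==(3,) else o)
def ray(n,u,v,c=None):
    K,p,M=c or cal(n); d=M@np.linalg.solve(K,[u,v,1.]); return p,d/np.linalg.norm(d)
def onz(n,u,v,z,c=None):
    p,d=ray(n,u,v,c); return p+d*(z-p[2])/d[2]
def tri(*rs):
    A=0;b=0
    for p,d in rs:
        P=np.eye(3)-np.outer(d,d);A=A+P;b=b+P@p
    x=np.linalg.solve(A,b); return x,[np.linalg.norm((np.eye(3)-np.outer(d,d))@(x-p)) for p,d in rs]
def proj(n,X,c=None):
    K,p,M=c or cal(n); q=K@(M.T@(np.array(X)-p)); return q[:2]/q[2]
E
python3 - <<'E'
from h import *
for n in("scene","top","wrist"):
    c=get_calibration(n);print(n,np.round(c["xyz"],3),np.round(c["orientation"],3),np.array(c["intrinsics"])[0])
    f=grab_frame(n);cv2.imwrite(f"pics/{n}0.png",f[:,:,::-1])
a=[cv2.resize(cv2.imread(f"pics/{n}0.png"),(512,384)) for n in("scene","top")]
o=get_obs();print({k:np.round(v,3) for k,v in o.items()})
E
```

```text
scene [1.293 0.216 1.069] [-1.584 -2.048  0.775] [371.94652038   0.         250.52249411]
top [ 0.362 -0.01   1.521] [-2.154  2.182 -0.09 ] [476.44010477   0.         254.20178028]
wrist [0.155 0.66  0.371] [2.36  1.673 0.243] [318.4500616    0.         254.78274451]
{'clock': np.float64(0.15), 'joints': array([-1.341,  0.478,  0.022,  1.556, -0.011,  1.109, -0.083]), 'qvel': array([ 0.001, -0.002, -0.   , -0.003, -0.001, -0.002, -0.002]), 'tau': array([ 2.0000e-03, -5.9692e+01,  1.6100e+00, -2.8149e+01,  1.3000e-02,
        7.0000e-03,  0.0000e+00]), 'tcp_pos': array([0.224, 0.637, 0.303]), 'orientation': array([-5.280e-01, -3.097e+00,  2.000e-03]), 'contact_force': array([-0.053,  0.446, -0.483]), 'moment': array([ 0.012, -0.013, -0.002]), 'grip_width': np.float64(0.085)}
```

View pics/scene0.png

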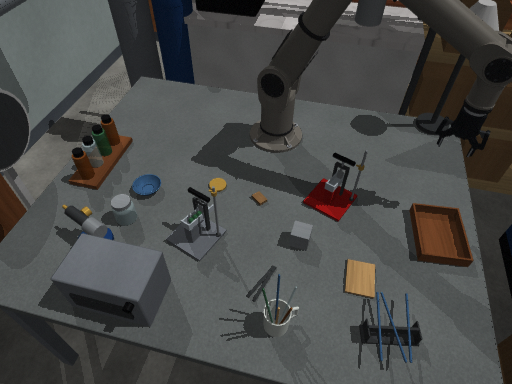

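View pics/top0.png

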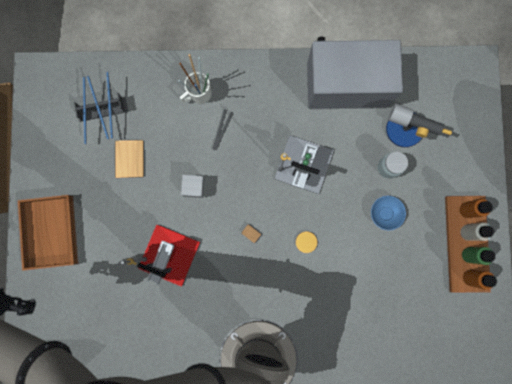

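Scene: the grey dispenser is at top (305,162) / scene (200,230), and the red look-alike is elsewhere. The pot is at top (192,186) / scene (301,234). Zooming in on both.

Run:
```python
import cv2,numpy as np
t=cv2.imread("pics/top0.png");s=cv2.imread("pics/scene0.png")
a=cv2.resize(t[120:220,170:340],None,fx=4.7,fy=4.7,interpolation=cv2.INTER_CUBIC)[:300*2]
a=cv2.resize(t[125:215,175:345],(800,424),interpolation=cv2.INTER_CUBIC)
cv2.imwrite("pics/c1.png",a)
b=cv2.resize(s[170:265,165:325],(800,475),interpolation=cv2.INTER_CUBIC)
cv2.imwrite("pics/c2.png",b)
```

```text
(no output)
```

View pics/c1.png

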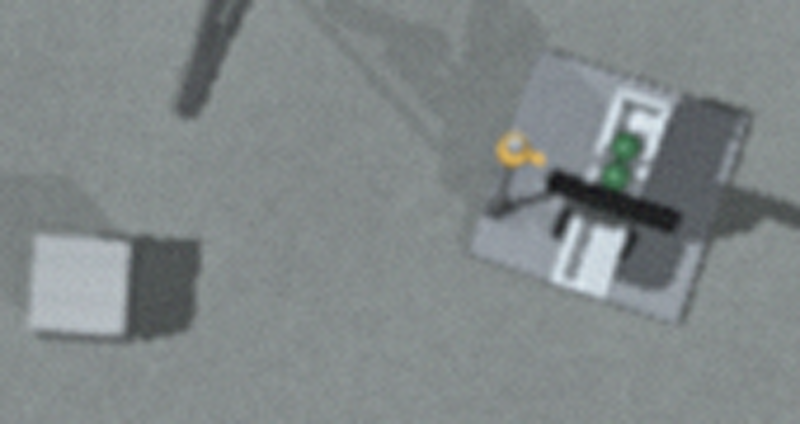

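View pics/c2.png

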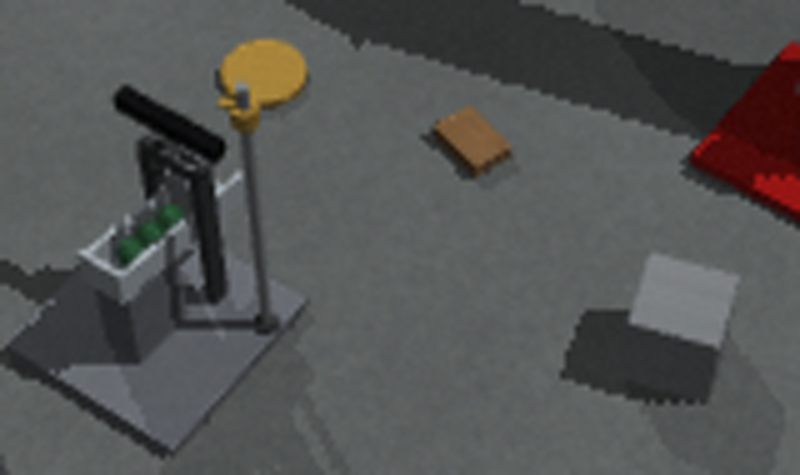

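Crop c1: the base plate corners, bar ends, lip and pot-top corners are all clear, and the chute opens toward the robot. I'll cast these onto their height planes.

Run:
```python
from h import *
C=cal("top");S=cal("scene")
f=lambda u,v,z:onz("top",175+u/4.706,125+v/4.706,z,C)[:2]
g=lambda u,v:ray("scene",165+u/5,170+v/5,S)
base=np.array([f(*p,0.012) for p in((545,48),(750,112),(683,322),(470,252))])
bx=(base[0]+base[1])/2-(base[2]+base[3])/2;by=(base[0]+base[3])/2-(base[1]+base[2])/2
yaw=np.arctan2(bx[1],bx[0]);print("base c",base.mean(0),np.linalg.norm(bx),np.linalg.norm(by),yaw,np.arctan2(-by[0],by[1]))
bar=[f(548,182,.183),f(682,220,.183)];d=bar[0]-bar[1];print("bar",np.mean(bar,0),np.linalg.norm(d),np.arctan2(-d[0],d[1]))
R2=lambda a:np.array([[np.cos(a),-np.sin(a)],[np.sin(a),np.cos(a)]])
print("origin from base",base.mean(0)+R2(yaw)@[-.04,0])
l=[f(552,283,.097),f(610,297,.097)];print("lip",np.mean(l,0),np.linalg.norm(l[0]-l[1]))
pt=np.array([f(*p,.065) for p in((33,233),(133,237),(128,335),(28,330))]);e=pt[0]-pt[1];e2=pt[0]-pt[3]
print("pot",pt.mean(0),np.linalg.norm(e),np.linalg.norm(e2),np.arctan2(-e[0],e[1]),np.arctan2(e2[1],e2[0]))
r=lambda u,v:ray("top",175+u/4.706,125+v/4.706,C)
print("bar tri",tri(r(615,201),g(170,124)),"tip",tri(r(543,159),g(222,102)))
p2=[onz("scene",165+u/5,170+v/5,.065,S)[:2] for u,v in((655,253),(740,275),(718,345),(628,323))];print("pot scene",np.mean(p2,0))
print(R.from_rotvec(get_obs()["orientation"]).as_matrix().round(3))
```

```text
base c [ 0.60840759 -0.15791882] 0.1505519509794862 0.14879731037324848 -0.34841355663498974 -0.32887751154475603
bar [ 0.56948992 -0.14271049] 0.08366121246705546 -0.29430288881532646
origin from base [ 0.57081097 -0.14426254]
lip [ 0.52573291 -0.12829716] 0.03801568415706969
pot [0.53813699 0.19634945] 0.06581594372164824 0.06402105184628464 -0.05439382195414716 -0.049459005561376675
bar tri (array([ 0.57011766, -0.14209169,  0.17598301]), [np.float64(0.001418487754007644), np.float64(0.0014184877540076)]) tip (array([ 0.58750563, -0.09605819,  0.22834166]), [np.float64(0.0008727734425213202), np.float64(0.0008727734425213871)])
pot scene [0.53978593 0.19950495]
[[-0.943  0.331 -0.   ]
 [ 0.331  0.943 -0.001]
 [-0.    -0.001 -1.   ]]
```

>>> jog_arm --plan '[[[4.8,-1,0],0.04],[[4.8,-1,0],0.04],[[4.8,-1,0],0.04],[[4.8,-1,0],0.04],[[4.8,-1,0],0.04],[[4.8,-1,0],0.04],[[4.8,-1,0],0.04],[[1,-4.8,0],0],[[0,-4.8,0],0],[[0,-4.8,0],0],[[0,-4.8,0],0],[[0,-4.8,0],0]]' --hand 8.54 --grip_force 20

```text
clock: 1.35
tcp_pos: [0.5694, 0.3248, 0.3035]
orientation: [-0.091, -3.14, 0.001]
contact_force: [1.4, -0.8, 0.0]
grip_width: 0.0854
```

>>> jog_arm --plan '[[[0.2,-4.3,-1],0.005],[[0.2,-4.3,-3],0],[[0,-4.3,-4],0],[[0,0,-2],0],[[0,0,0],0]]'

```text
clock: 1.85
tcp_pos: [0.5719, 0.2041, 0.2082]
orientation: [-0.086, -3.135, 0.005]
contact_force: [-0.9, 1.0, -0.7]
grip_width: 0.0856
```

Run:
```python
from h import *
o=get_obs();print(o["tcp_pos"],o["orientation"]);c=cal("wrist");f=grab_frame("wrist");cv2.imwrite("pics/w1.png",f[:,:,::-1])
print(c[1],c[2][:,2])
cx,cy,a=.539,.1975,-.052
for s in((1,1),(1,-1),(-1,-1),(-1,1)):
    x=R.from_euler("z",a).apply([.031*s[0],.031*s[1],0])+[cx,cy,.065];print(s,proj("wrist",x,c).round(0))
```

```text
[0.57194276 0.20414029 0.20822531] [-0.08642458 -3.13482104  0.00464006]
[0.49926506 0.2077627  0.27707857] [ 0.28111473 -0.01903147 -0.95948544]
(1, 1) [289. 208.]
(1, -1) [200. 209.]
(-1, -1) [196. 118.]
(-1, 1) [291. 117.]
```

View pics/w1.png

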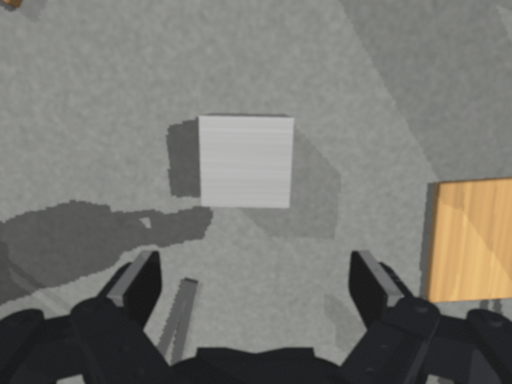

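Wrist view: the pot top spans (199,117) to (291,208), matching the estimate within 2 px. The pot centre is about (0.539, 0.1985).

>>> jog_arm --plan '[[[0.1,-0.6,-2.6],0],[[0,0,-3],0],[[0,0,-2.5],0],[[0,0,-0.5],0],[[0,0,0],0],[[0,0,0],0]]'

```text
clock: 2.5
tcp_pos: [0.5757, 0.2014, 0.1271]
orientation: [0.082, 3.138, 0.002]
contact_force: [-0.2, 0.4, 0.9]
grip_width: 0.0854
```

>>> jog_arm --plan '[[[0,0,0],0],[[0,0,0],0],[[0,0,0],0],[[0,0,0],0],[[0,0,0],0],[[0,0,0],0],[[0,0,0],0],[[0,0,0],0]]' --hand 0 --grip_force 20

```text
clock: 3.3
tcp_pos: [0.5757, 0.2003, 0.1271]
orientation: [0.084, 3.138, 0.001]
contact_force: [-0.6, -1.2, 7.5]
grip_width: 0.0603
```

>>> jog_arm --plan '[[[0,0,1],0],[[0,0,1],0],[[0,0,1],0],[[0,0,1],0],[[0,0,1],0],[[0,0,1],0],[[0,0,0],0],[[0,0,0],0]]'

```text
clock: 4.1
tcp_pos: [0.5746, 0.2003, 0.1854]
orientation: [0.083, 3.14, 0.0]
contact_force: [0.5, 0.3, -2.3]
grip_width: 0.0597
```

```bash
cat > look.py <<'E'
from h import *
import sys
X=np.array(get_obs()["tcp_pos"])-[0,0,.06]
n=sys.argv[1]; ims=[]
for cam,r in(("scene",45),("wrist",None)):
    f=grab_frame(cam)[:,:,::-1]
    if r:
        u,v=proj(cam,X).astype(int); u=np.clip(u,r,511-r);v=np.clip(v,r,383-r); f=f[v-r:v+r,u-r:u+r]
        ims.append(cv2.resize(f,(400,400),interpolation=cv2.INTER_CUBIC))
    else: ims.append(cv2.resize(np.ascontiguousarray(f),(400,300)))
ims[1]=cv2.copyMakeBorder(ims[1],0,100,0,0,cv2.BORDER_CONSTANT)
cv2.imwrite(f"pics/{n}.png",np.hstack(ims))
E
python3 look.py l1
```

```text
(no output)
```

View pics/l1.png

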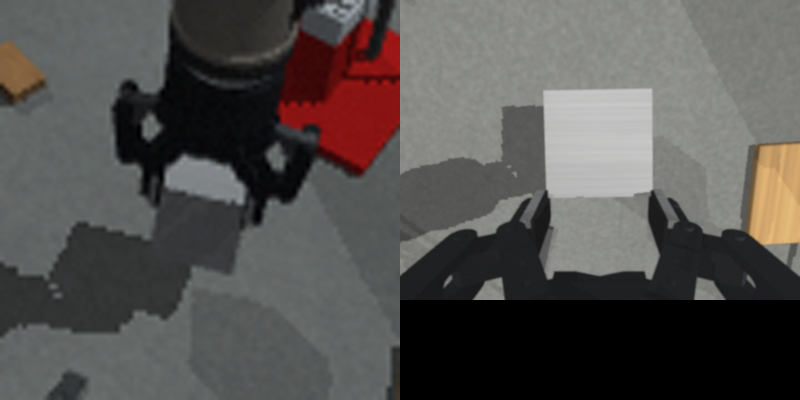

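The grip holds the pot level at 20 N, with no pivoting. I'll lower it to about 3 cm off the bench and ease the grip through the finger-opening target.

>>> jog_arm --plan '[[[0,0,-1.3],0],[[0,0,-1.3],0],[[0,0,0],0]]' --hand 5.9

```text
clock: 4.5
tcp_pos: [0.5729, 0.1996, 0.1561]
orientation: [-0.083, -3.136, 0.004]
contact_force: [-0.6, 0.3, -1.7]
grip_width: 0.0601
```

>>> jog_arm --plan '[[[0,0,0],0],[[0,0,0],0],[[0,0,0],0]]' --hand 5.95

```text
clock: 4.8
tcp_pos: [0.5749, 0.2004, 0.1596]
orientation: [0.083, 3.14, 0.001]
contact_force: [-0.4, -0.4, -1.4]
grip_width: 0.0599
```

```bash
python3 -c "
from h import *
o=get_obs();print(o['tcp_pos'],o['moment'],o['contact_force'],o['grip_width'])"
```

```text
[0.57492025 0.20038671 0.1596489 ] [-0.03628627 -0.06684521  0.01708073] [-0.43956025 -0.36160582 -1.3648849 ] 0.059877149886309544
```

>>> jog_arm --plan '[[[0,0,0],0],[[0,0,0],0],[[0,0,0],0]]' --hand 6.0

```text
clock: 5.1
tcp_pos: [0.5747, 0.2003, 0.1595]
orientation: [0.083, 3.14, 0.0]
contact_force: [0.2, -0.9, -2.0]
grip_width: 0.0602
```

>>> jog_arm --plan '[[[0,0,0],0],[[0,0,0],0],[[0,0,0],0]]' --hand 6.04

```text
clock: 5.4
tcp_pos: [0.5746, 0.2003, 0.1593]
orientation: [-0.083, -3.14, 0.0]
contact_force: [0.3, -0.1, -1.8]
grip_width: 0.0607
```

>>> jog_arm --plan '[[[0,0,0],0],[[0,0,0],0],[[0,0,0],0]]' --hand 6.08

```text
clock: 5.7
tcp_pos: [0.5746, 0.2003, 0.1593]
orientation: [-0.083, -3.14, -0.0]
contact_force: [0.0, -0.8, -2.5]
grip_width: 0.0606
```

```bash
python3 -c "
from h import *
o=get_obs();print(o['tcp_pos'],o['moment'],o['contact_force'],o['grip_width'])"
```

```text
[0.57458835 0.20031367 0.15925922] [ 0.04139114 -0.06926746  0.04397788] [ 0.03273497 -0.76980571 -2.47951016] 0.060646857026569294
```

>>> jog_arm --plan '[[[0,0,0],0],[[0,0,0],0],[[0,0,0],0]]' --hand 6.12

```text
clock: 6.0
tcp_pos: [0.5746, 0.2003, 0.1593]
orientation: [0.083, 3.14, 0.0]
contact_force: [-0.1, -0.5, -1.4]
grip_width: 0.0614
```

```bash
python3 -c "
from h import *
o=get_obs();print(o['moment'],o['contact_force'],o['grip_width'])"
```

```text
[ 0.01098925 -0.06283105  0.01991631] [-0.12989799 -0.48816648 -1.4181518 ] 0.06143683923235689
```

>>> jog_arm --plan '[[[0,0,0],0],[[0,0,0],0],[[0,0,0],0]]' --hand 6.15

```text
clock: 6.3
tcp_pos: [0.5746, 0.2003, 0.1592]
orientation: [-0.083, -3.14, -0.0]
contact_force: [0.3, -0.4, -1.2]
grip_width: 0.0622
```

```bash
python3 -c "
from h import *
o=get_obs();print(o['moment'],o['contact_force'],o['grip_width'])"
```

```text
[-0.00736024 -0.04775069 -0.02342723] [ 0.29928221 -0.39408891 -1.16317603] 0.06217445179962626
```

>>> jog_arm --plan '[[[0,0,0],0],[[0,0,0],0],[[0,0,0],0]]' --hand 6.17

```text
clock: 6.6
tcp_pos: [0.5746, 0.2003, 0.1593]
orientation: [0.083, 3.14, -0.0]
contact_force: [-0.2, -0.6, -1.2]
grip_width: 0.062
```

```bash
python3 -c "
from h import *
o=get_obs();print(o['moment'],o['contact_force'],o['grip_width'])"
```

```text
[ 0.0182453   0.01867402 -0.00460273] [-0.15191048 -0.61490778 -1.23300621] 0.06199531137632168
```

The moment about y fell to about 0 while the weight stayed on, so the pot has probably pivoted. Firming the grip and looking.

>>> jog_arm --plan '[[[0,0,0],0],[[0,0,0],0]]' --hand 5.9

```text
clock: 6.8
tcp_pos: [0.5746, 0.2003, 0.1592]
orientation: [-0.083, -3.14, 0.0]
contact_force: [0.1, -1.0, -1.7]
grip_width: 0.0599
```

```bash
python3 look.py l2;python3 -c "
from h import *
o=get_obs();print(o['moment'],o['contact_force'],o['grip_width'])"
```

```text
[ 0.02999352  0.03147816 -0.031458  ] [ 0.07588274 -0.26479143 -0.81547401] 0.059970232784449996
```

View pics/l2.png

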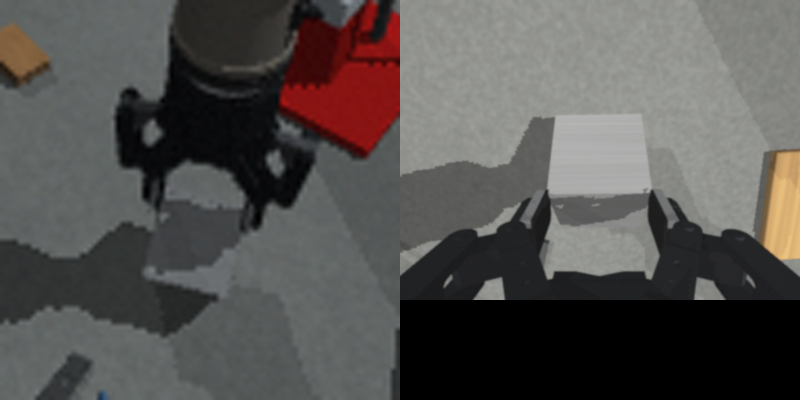

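Picture: the pot hangs tilted, −x side down, bottom-face corners in the wrist view near (556,115), (640,114), (652,189), (549,192). A PnP on these gives the tilt.

Run:
```python
from h import *
K,p,M=cal("wrist")
im=np.array([[556,115],[640,114],[652,189],[549,192]],float);im[:,0]-=400;im*=1.28
h=.031;ob=np.array([[-h,-h,0],[-h,h,0],[h,h,0],[h,-h,0]])
n,rv,tv,er=cv2.solvePnPGeneric(ob,im,K,None,flags=cv2.SOLVEPNP_IPPE)
for r,t,e in zip(rv,tv,er):
    Q=M@cv2.Rodrigues(r)[0]; c=M@t.ravel()+p
    print(e,"xaxis",Q[:,0].round(3),"tilt",np.degrees(np.arctan2(-Q[2,0],-0+Q[0,0])),"c",c.round(4),"corners",[(Q@o+c).round(3) for o in ob])
```

```text
[0.29119502] xaxis [ 0.626 -0.005  0.78 ] tilt -51.21971000677788 c [0.5462 0.2013 0.0671] corners [array([0.526, 0.17 , 0.044]), array([0.528, 0.232, 0.042]), array([0.567, 0.232, 0.09 ]), array([0.564, 0.17 , 0.092])]
[9.54115256] xaxis [ 0.939 -0.02  -0.343] tilt 20.050639326888415 c [0.5498 0.201  0.0743] corners [array([0.52 , 0.171, 0.084]), array([0.522, 0.233, 0.085]), array([0.58 , 0.231, 0.064]), array([0.578, 0.169, 0.063])]
```

The tilt is 51°, and the lowest mouth edge is about 2 mm above the bench at x≈0.578, already past the pivot. I'll swing it over that edge onto its side.

>>> jog_arm --plan '[[[0,0,-0.5],0],[[-0.75,0,-0.2],0],[[-0.75,0,-0.2],0],[[-0.7,0,-0.25],0],[[-0.7,0,-0.3],0],[[-0.65,0,-0.35],0],[[-0.65,0,-0.4],0],[[-0.6,0,-0.5],0],[[-0.6,0,-0.6],0],[[0,0,0],0]]' --hand 6.06

```text
clock: 7.9
tcp_pos: [0.5185, 0.2016, 0.1264]
orientation: [-0.08, -3.139, -0.002]
contact_force: [-4.0, 1.0, 8.5]
grip_width: 0.0607
```

```bash
python3 look.py l3;python3 -c "
from h import *
o=get_obs();print(o['tcp_pos'],o['moment'],o['contact_force'],o['grip_width'])"
```

```text
[0.51903394 0.20157602 0.12686438] [0.42176751 0.95277778 0.05220949] [-5.1931231   1.96079369  9.30039739] 0.06076204975839865
```

View pics/l3.png

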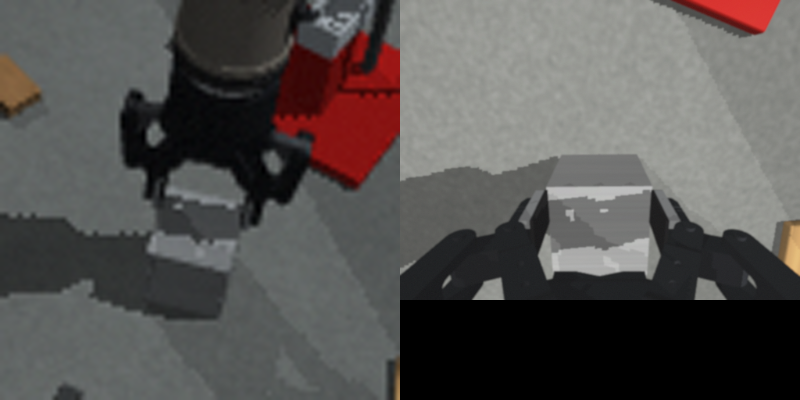

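Wrist view: the pot lies on its side, mouth toward +x, with the bottom/top-side edge near row 187. Opening, then measuring this edge.

>>> jog_arm --plan '[[[0,0,0.5],0],[[0,0,0.5],0],[[0,0,0.5],0],[[0,0,0],0]]' --hand 8.54

```text
clock: 8.4
tcp_pos: [0.5211, 0.2003, 0.1421]
orientation: [0.083, 3.139, 0.001]
contact_force: [0.6, 0.6, -0.8]
grip_width: 0.0855
```

Run:
```python
from h import *
o=get_obs();print(o['tcp_pos'],o['contact_force'],o['grip_width'])
f=grab_frame("wrist");c=cal("wrist");g=cv2.cvtColor(f,cv2.COLOR_RGB2GRAY)
cv2.imwrite("pics/w3.png",cv2.resize(f[150:384,120:400,::-1],None,fx=2.5,fy=2.5))
col=cv2.GaussianBlur(g[:,200:310],(1,3),0).mean(1)
d=np.diff(col);print([(i,int(d[i])) for i in range(len(d)) if abs(d[i])>6])
for v in (190,200,210,220,230,235,240,245,250): print(v,onz("wrist",256,v,.062,c)[:2].round(4),end=" ")
```

```text
[0.52111108 0.20029293 0.14214302] [ 0.64176953  0.55522802 -0.80367054] 0.08551632175600977
[(185, -7), (186, -10), (187, -7), (216, 13), (217, 22), (218, 21), (219, 10), (245, -7), (246, -10), (247, -10), (248, -8), (304, 6), (305, 8), (306, 7), (326, -8), (327, -7), (345, -10), (346, -18), (347, -21), (348, -16), (349, -11), (350, -9), (351, -8), (352, -6)]
190 [0.4891 0.2019] 200 [0.4942 0.2016] 210 [0.4993 0.2014] 220 [0.5046 0.2011] 230 [0.5099 0.2008] 235 [0.5126 0.2007] 240 [0.5154 0.2005] 245 [0.5182 0.2004] 250 [0.521  0.2002]
```

View pics/w3.png

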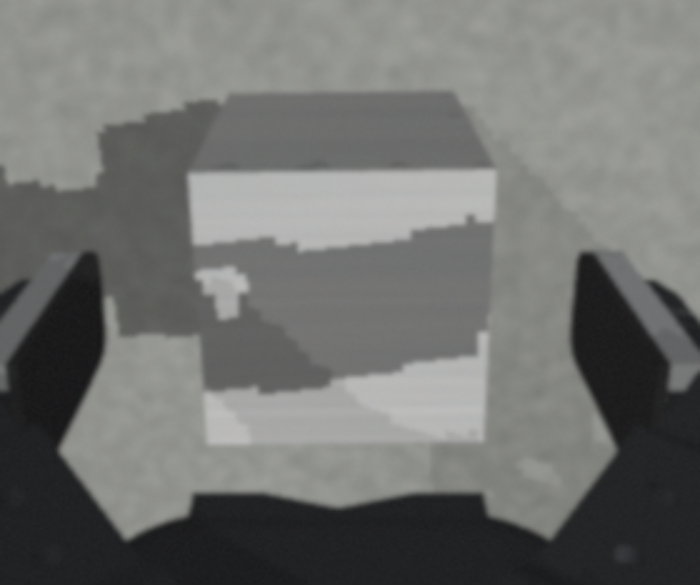

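The pot lies flat: bottom edge at x≈0.5035, mouth edge at about 0.5685, y≈0.2005. Next: pinch the upper mouth corner, lift, and ease the grip again.

>>> jog_arm --plan '[[[1.3,0,0],0],[[1.3,0,0],0],[[1.3,0,0],0],[[1.3,0,-0.4],0],[[0,0,-0.9],0],[[0,0,-0.5],0],[[0,0,0],0],[[0,0,0],0]]'

```text
clock: 9.25
tcp_pos: [0.5719, 0.2003, 0.1228]
orientation: [-0.082, -3.139, 0.001]
contact_force: [-0.1, 0.0, 0.3]
grip_width: 0.0857
```

>>> jog_arm --plan '[[[0,0,0],0],[[0,0,0],0],[[0,0,0],0],[[0,0,0],0],[[0,0,0],0],[[0,0,0],0],[[0,0,0],0],[[0,0,0],0]]' --hand 0

```text
clock: 10.05
tcp_pos: [0.5728, 0.2004, 0.1239]
orientation: [0.083, 3.14, 0.001]
contact_force: [-1.4, -0.7, 6.0]
grip_width: 0.061
```

>>> jog_arm --plan '[[[0,0,0.8],0],[[0,0,0.8],0],[[0,0,0.8],0],[[0,0,0.8],0],[[0,0,0],0],[[0,0,0],0]]' --hand 5.9

```text
clock: 10.65
tcp_pos: [0.5727, 0.2003, 0.1555]
orientation: [0.083, 3.14, 0.0]
contact_force: [0.6, -0.3, -1.6]
grip_width: 0.0601
```

>>> jog_arm --plan '[[[0,0,0],0],[[0,0,0],0],[[0,0,0],0]]' --hand 6.08

```text
clock: 10.95
tcp_pos: [0.5724, 0.2002, 0.1549]
orientation: [-0.083, -3.14, 0.0]
contact_force: [0.4, 0.5, -2.0]
grip_width: 0.0611
```

```bash
cat > m.py <<'E'
from h import *
o=get_obs();print(o['tcp_pos'].round(4) if hasattr(o['tcp_pos'],'round') else o['tcp_pos'],np.round(o['moment'],3),np.round(o['contact_force'],1),o['grip_width'])
E
python3 m.py
```

```text
[0.5724 0.2002 0.1549] [-0.031 -0.05   0.005] [ 0.4  0.5 -2. ] 0.061079634099005464
```

>>> jog_arm --plan '[[[0,0,0],0],[[0,0,0],0],[[0,0,0],0]]' --hand 6.12

```text
clock: 11.25
tcp_pos: [0.5726, 0.2003, 0.1552]
orientation: [-0.083, -3.14, 0.0]
contact_force: [0.4, 0.7, -0.9]
grip_width: 0.0612
```

```bash
python3 m.py
```

```text
[0.5726 0.2003 0.1552] [ 0.033 -0.073  0.01 ] [ 0.4  0.7 -0.9] 0.06116824274629347
```

>>> jog_arm --plan '[[[0,0,0],0],[[0,0,0],0],[[0,0,0],0]]' --hand 6.15

```text
clock: 11.55
tcp_pos: [0.5727, 0.2003, 0.1553]
orientation: [0.083, 3.14, 0.0]
contact_force: [0.6, 0.2, -1.7]
grip_width: 0.0615
```

```bash
python3 m.py
```

```text
[0.5727 0.2003 0.1553] [ 0.001 -0.082  0.014] [ 0.6  0.2 -1.7] 0.061474062786959355
```

>>> jog_arm --plan '[[[0,0,0],0],[[0,0,0],0],[[0,0,0],0],[[0,0,0],0]]' --hand 6.17

```text
clock: 11.95
tcp_pos: [0.5726, 0.2003, 0.1553]
orientation: [-0.083, -3.14, -0.0]
contact_force: [-0.1, -0.4, -1.5]
grip_width: 0.0617
```

```bash
python3 m.py
```

```text
[0.5726 0.2003 0.1553] [ 0.005 -0.019  0.019] [-0.1 -0.4 -1.5] 0.061746343279828204
```

>>> jog_arm --plan '[[[0,0,0],0],[[0,0,0],0]]' --hand 5.9

```text
clock: 12.15
tcp_pos: [0.5726, 0.2003, 0.1553]
orientation: [0.083, 3.14, 0.0]
contact_force: [0.7, 0.7, -1.4]
grip_width: 0.0607
```

```bash
python3 m.py
python3 - <<'E'
from h import *
f=grab_frame("wrist");c=cal("wrist");cv2.imwrite("pics/w4.png",f[:,:,::-1])
g=f.astype(int);m=((g.max(2)-g.min(2)<12)&(g.mean(2)>150)).astype(np.uint8)*255
m[:60]=0
cs,_=cv2.findContours(m,cv2.RETR_EXTERNAL,cv2.CHAIN_APPROX_SIMPLE)
for k in sorted(cs,key=cv2.contourArea)[-2:]: print(cv2.contourArea(k),cv2.approxPolyDP(k,5,True).reshape(-1,2).tolist())
E
```

```text
[0.5726 0.2003 0.1553] [-0.034 -0.017 -0.017] [ 0.7  0.7 -1.4] 0.060721665220894984
814.5 [[299, 290], [277, 275], [211, 294]]
13706.5 [[353, 132], [337, 140], [331, 128], [336, 124], [320, 111], [303, 129], [287, 128], [284, 107], [274, 130], [271, 120], [265, 122], [272, 147], [232, 149], [229, 141], [200, 149], [191, 255], [276, 255], [304, 241], [319, 244], [313, 181], [322, 175], [309, 155], [315, 151], [293, 148], [295, 136], [277, 148], [278, 138], [294, 126], [319, 148], [323, 138], [316, 123], [328, 123], [330, 140], [340, 143], [349, 136], [355, 140]]
```

Run:
```python
from h import *
K,p,M=cal("wrist")
im=np.array([[200,149],[310,148],[321,246],[191,255]],float)
a,b=.031,.0325;ob=np.array([[-b,-a,0],[-b,a,0],[b,a,0],[b,-a,0]])
n,rv,tv,er=cv2.solvePnPGeneric(ob,im,K,None,flags=cv2.SOLVEPNP_ITERATIVE)
for r,t,e in zip(rv,tv,er):
    Q=M@cv2.Rodrigues(r)[0]; c=M@t.ravel()+p
    print(e,Q[:,0].round(3),"tilt",np.degrees(np.arctan2(Q[2,0],Q[0,0])),[(Q@o+c).round(3) for o in ob])
    print("low corner",(Q@[-b,0,-.062]+c).round(4))
v=cv2.imread("pics/w4.png");cv2.imwrite("pics/w4c.png",v[90:320,150:370])
```

```text
[1.88330017] [ 0.631 -0.017  0.776] tilt 50.87419287051015 [array([0.526, 0.171, 0.037]), array([0.526, 0.233, 0.038]), array([0.567, 0.232, 0.088]), array([0.567, 0.17 , 0.087])]
low corner [ 0.5741  0.2017 -0.0019]
```

View pics/w4c.png

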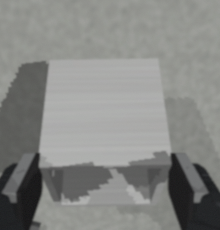

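Crop: the side face points up and away, tilted about 51° by PnP, with the lower edge close to the bench. Swinging the pot upright.

>>> jog_arm --plan '[[[0,0,-0.5],0],[[-0.75,0,-0.15],0],[[-0.75,0,-0.2],0],[[-0.7,0,-0.25],0],[[-0.7,0,-0.3],0],[[-0.65,0,-0.3],0],[[-0.6,0,-0.4],0],[[-0.55,0,-0.45],0],[[-0.5,0,-0.5],0],[[0,0,0],0]]' --hand 6.06

```text
clock: 13.2
tcp_pos: [0.5205, 0.2021, 0.1261]
orientation: [0.08, 3.139, 0.004]
contact_force: [-4.5, 3.1, 12.1]
grip_width: 0.0606
```

>>> jog_arm --plan '[[[0,0,0.5],0],[[0,0,1],0],[[0,0,1],0],[[0,0,2],0],[[0,0,2],0],[[0,0,0],0]]' --hand 8.54

```text
clock: 13.8
tcp_pos: [0.5223, 0.2007, 0.1929]
orientation: [0.084, 3.136, 0.004]
contact_force: [-0.1, -0.1, 0.1]
grip_width: 0.0853
```

```bash
python3 m.py
python3 - <<'E'
from h import *
f=grab_frame("wrist");c=cal("wrist")
h=cv2.resize(f[60:330,120:400,::-1],None,fx=2,fy=2);cv2.imwrite("pics/w5.png",h)
for u,v in((190,150),(320,150),(320,280),(190,280)): print(u,v,onz("wrist",u,v,.065,c).round(4))
E
```

```text
[0.5223 0.2007 0.1929] [-0.012 -0.016 -0.021] [-0.1 -0.1  0.1] 0.08528467999991435
190 150 [0.4755 0.1628 0.065 ]
320 150 [0.4798 0.2422 0.065 ]
320 280 [0.5703 0.2427 0.065 ]
190 280 [0.5654 0.1526 0.065 ]
```

View pics/w5.png

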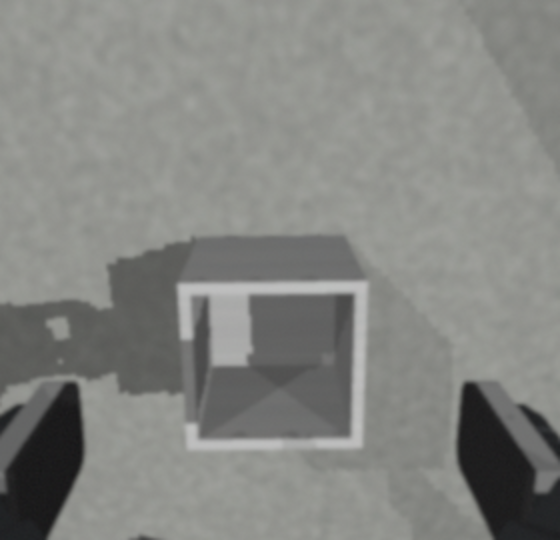

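The pot stands mouth-up, rim corners in the crop at (179,283), (367,281), (361,447), (187,449). Computing the pickup pose and the transport shifts.

Run:
```python
from h import *
c=cal("wrist")
P=np.array([onz("wrist",u/2+120,v/2+60,.065,c)[:2] for u,v in((179,283),(367,281),(361,447),(187,449))])
print(P.round(4),P.mean(0),np.linalg.norm(P-np.roll(P,1,0),axis=1))
e=(P[1]+P[2]-P[0]-P[3]);print("yaw",np.arctan2(-e[0],e[1]))
o=get_obs();y=R.from_rotvec(o["orientation"]).as_matrix()[:,1];print("jaw",np.arctan2(-y[0],y[1]),o["tcp_pos"])
```

```text
[[0.5091 0.1715]
 [0.5117 0.2318]
 [0.5723 0.2292]
 [0.5698 0.1686]] [0.54075348 0.20027833] [0.06077906 0.06033259 0.06068413 0.06065122]
yaw -0.042007776378686246
jaw -0.05328978521684104 [0.52159672 0.20045698 0.19148585]
```

>>> jog_arm --plan '[[[1,0,-2],0],[[0.9,0,-2.5],0],[[0,0,-2],0],[[0,0,-1.5],0],[[0,0,0],0],[[0,0,0],0]]'

```text
clock: 14.45
tcp_pos: [0.5394, 0.2002, 0.1097]
orientation: [-0.083, -3.14, 0.001]
contact_force: [0.1, -0.2, -0.4]
grip_width: 0.0854
```

>>> jog_arm --plan '[[[0,0,0],0],[[0,0,0],0],[[0,0,0],0],[[0,0,0],0],[[0,0,0],0],[[0,0,0],0],[[0,0,0],0]]' --hand 0 --grip_force 30

```text
clock: 15.15
tcp_pos: [0.5403, 0.2007, 0.111]
orientation: [0.083, 3.139, 0.002]
contact_force: [-1.0, -0.4, 6.9]
grip_width: 0.0614
```

>>> jog_arm --plan '[[[0,0,1.5],0],[[0,0,2.5],0],[[0,0,3],0],[[-1,-1,2],-0.04],[[-1,-2,0],-0.04],[[-1,-3,0],-0.04],[[-1,-4,0],-0.04],[[-1,-4,0],-0.04],[[0,-4,0],-0.04],[[0,-4,0],-0.04],[[0,-3,0],0],[[0,0,0],0]]'

```text
clock: 16.35
tcp_pos: [0.4889, -0.0547, 0.2007]
orientation: [0.532, 3.095, -0.003]
contact_force: [-0.7, -0.7, -1.2]
grip_width: 0.0616
```

```bash
python3 m.py
python3 - <<'E'
from h import *
# refine dispenser pose: scene bar+top numbers already; check marks of wrist pic of pot rim
f=grab_frame("wrist");c=cal("wrist");cv2.imwrite("pics/w6.png",f[:,:,::-1])
o=get_obs();y=R.from_rotvec(o["orientation"]).as_matrix()[:,1];print("jaw",np.arctan2(-y[0],y[1]))
E
```

```text
[ 0.4889 -0.0547  0.2007] [-0.002  0.025 -0.06 ] [-0.7 -0.7 -1.2] 0.061608529074631144
jaw -0.33750702258189225
```

>>> jog_arm --plan '[[[-1,-1.8,0],0],[[-0.95,-1.8,0],0],[[0,-1.77,0],0],[[0.78,-0.28,-2],0],[[0.78,-0.28,-2],0],[[0.8,-0.27,-2],0],[[0,0,0],0],[[0,0,0],0]]'

```text
clock: 17.2
tcp_pos: [0.4936, -0.1107, 0.1401]
orientation: [-0.518, -3.098, -0.001]
contact_force: [0.5, -1.2, -1.4]
grip_width: 0.0614
```

```bash
python3 m.py
python3 - <<'E'
from h import *
f=grab_frame("wrist");cv2.imwrite("pics/w7.png",f[:,:,::-1]);t=grab_frame("top");cv2.imwrite("pics/t7.png",t[:,:,::-1]);s=grab_frame("scene");cv2.imwrite("pics/s7.png",s[:,:,::-1])
c=cal("wrist");a=-.337
Rz=R.from_euler("z",a)
for nm,x in(("lipL",[-.043,.017,.097]),("lipR",[-.043,-.017,.097]),("postL",[0,.026,.15]),("postR",[0,-.026,.15]),("barL",[-.007,.042,.187]),("barR",[-.007,-.042,.187])):
    print(nm,proj("wrist",Rz.apply(x)+[.570,-.143,0],c).round(0))
E
```

```text
[ 0.4936 -0.1107  0.1401] [-0.     0.004 -0.   ] [ 0.5 -1.2 -1.4] 0.06138488001337802
lipL [284. 368.]
lipR [206. 367.]
postL [322. 610.]
postR [159. 609.]
barL [441. 871.]
barR [ 24. 871.]
```

>>> jog_arm --plan '[[[0,-0.55,0],0],[[0,0,-1],0],[[0,0,-1],0],[[0,0,-0.7],0],[[0,0,-0.2],0],[[0,0,0],0],[[0,0,0],0]]'

```text
clock: 18.05
tcp_pos: [0.493, -0.1171, 0.1108]
orientation: [-0.52, -3.096, -0.0]
contact_force: [-4.5, 1.5, 11.6]
grip_width: 0.0614
```

>>> jog_arm --plan '[[[0,0,0],0],[[0,0,0],0],[[0,0,0.5],0],[[0,0,1],0],[[0,0,3],0],[[0,0,4],0],[[-2,0.7,4],0],[[-4,1.4,4],0],[[-2,0.7,2],0],[[0,0,0],0],[[0,0,0],0]]' --hand 8.54

```text
clock: 19.15
tcp_pos: [0.4197, -0.0912, 0.2909]
orientation: [0.519, 3.096, 0.001]
contact_force: [0.3, -0.5, -0.9]
grip_width: 0.0853
```

```bash
python3 m.py
python3 - <<'E'
from h import *
X=np.array([.52,-.125,.08])
f=grab_frame("wrist");t=grab_frame("top");s=grab_frame("scene");np.savez("f8.npz",w=f,t=t,s=s,c=np.array(0))
import pickle;pickle.dump((cal("wrist"),cal("top"),cal("scene")),open("c8.pkl","wb"))
u,v=proj("top",X).astype(int);a=cv2.resize(t[v-40:v+40,u-35:u+35],(350,400),interpolation=cv2.INTER_CUBIC);print("top",u,v)
b=cv2.resize(f,(440,330))[:,:]
b=cv2.copyMakeBorder(b,0,70,0,0,cv2.BORDER_CONSTANT)
cv2.imwrite("pics/f1.png",np.hstack([a,b])[:,:,::-1])
E
```

```text
[ 0.4197 -0.0912  0.2909] [-0.053 -0.061 -0.024] [ 0.3 -0.5 -0.9] 0.08529233189647079
top 296 189
```

View pics/f1.png

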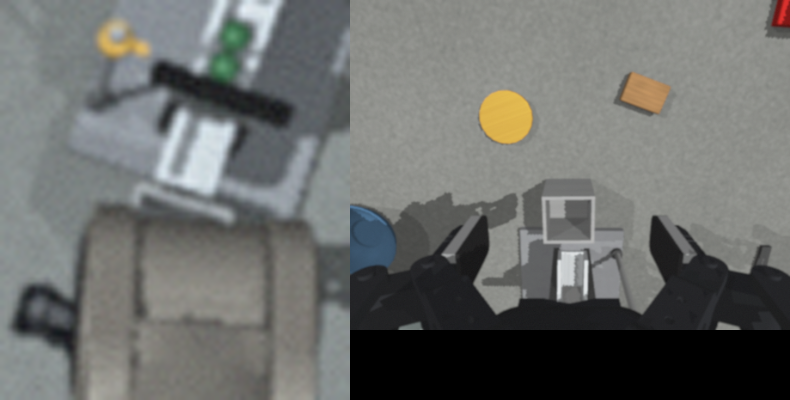

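Final composite: the pot stands mouth-up in front of the chute. Rim in the wrist panel is (543–596, 195–243), with the lip near row 248. A small lateral offset is visible, so I'll measure it numerically from the saved frames.

Run:
```python
from h import *
import pickle
d=np.load("f8.npz");cw,ct,cs=pickle.load(open("c8.pkl","rb"));f=d["w"];g=f.mean(2)
for v in range(224,345,5):
    r=cv2.GaussianBlur(g[v-1:v+2].mean(0)[None].astype(np.float32),(3,1),0)[0];e=np.diff(r)
    print(v,[(i,int(e[i])) for i in range(190,325) if abs(e[i])>14 and abs(e[i])>=max(abs(e[i-1]),abs(e[i+1]))])
col=g[:,262:274].mean(1);e=np.diff(col);print([(i,int(e[i])) for i in range(200,349) if abs(e[i])>8])
Rz=R.from_euler("z",-.337)
for nm,x in(("lipL",[-.043,.017,.097]),("lipR",[-.043,-.017,.097]),("floor",[-.043,0,.076]),("baseL",[-.035,.075,.012]),("baseR",[-.035,-.075,.012])):
    print(nm,proj("wrist",Rz.apply(x)+[.570,-.143,0],cw).round(1))
# top brass & green blobs
t=d["t"];h=cv2.cvtColor(t,cv2.COLOR_RGB2HSV)
```

```text
224 []
229 [(193, 14), (200, -15), (222, 23)]
234 [(194, 16), (200, -16), (222, 28), (227, -18), (231, 16), (249, -19), (280, 27), (284, -15)]
239 [(194, 16), (200, -16), (222, 24), (227, -20), (231, 15), (249, -20), (280, 27), (284, -15)]
244 [(192, 17), (200, -15), (223, 25), (227, -20), (232, 15), (249, -20), (280, 27), (284, -15)]
249 [(193, 15), (201, -16), (223, 29), (227, -21), (232, 16), (249, -20), (280, 26), (284, -15)]
254 [(201, -18), (223, 30), (227, -22), (280, 25), (284, -14)]
259 [(201, -16), (223, 27), (227, -22), (280, 26), (284, -17)]
264 [(223, 29), (228, -21), (279, 27), (284, -19)]
269 [(194, -15), (197, 19), (206, -16), (224, 24), (228, -22), (279, 28), (283, -15)]
274 [(194, -14), (197, 18), (228, -23), (279, 28)]
279 [(197, 17), (224, 25), (228, -15)]
284 [(195, -14), (198, 18), (207, -16)]
289 [(198, 19), (207, -18), (243, 21), (278, 16)]
294 [(195, -15), (198, 19), (207, -16), (236, -15), (241, 21), (245, 33), (271, -26), (275, -17), (278, 24), (301, -16)]
299 [(195, -17), (198, 20), (207, -17), (235, -14), (241, 20), (245, 31), (261, -22), (276, -17), (279
[... 377 characters left out ...]
 [(233, -14), (240, 55), (260, -26), (271, 33), (276, -54), (282, 27)]
329 [(240, 55), (260, -27), (271, 33), (276, -55), (282, 24)]
334 [(240, 55), (245, -31), (271, 39), (276, -56), (283, 26)]
339 [(200, 17), (204, -17), (240, 54), (245, -37), (271, 38), (276, -50), (284, 25)]
344 [(200, 18), (240, 48), (245, -30), (270, 19), (275, -27), (284, 23)]
[(207, -11), (227, 24), (228, 27), (229, 8), (230, -9), (231, -25), (232, -33), (233, -16), (278, 21), (279, 26), (280, 11), (282, -9), (283, -8), (288, -9), (289, -12), (291, 19), (292, 33), (293, 16), (294, -11), (295, -23), (296, -16), (348, -8)]
lipL [274.  307.6]
lipR [238.4 307.5]
floor [256.2 294.8]
baseL [317.5 270.1]
baseR [194.4 269.6]
```

Run:
```python
from h import *
import pickle
d=np.load("f8.npz");cw,ct,cs=pickle.load(open("c8.pkl","rb"))
Ri=R.from_euler("z",.337)
L=lambda u,v,z:(Ri.apply(onz("wrist",u,v,z,cw)-np.array([.570,-.143,0]))*1000).round(1)
print("rim L/R near far",L(222.7,232,.065),L(284.7,234,.065),L(254,227.5,.065),L(254,282.5,.065))
print("rim far L/R",L(224.7,279,.065),L(283.7,272,.065))
print("lip floor",L(266,292,.072),L(266,292,.076))
for v,z in((309,.097),(334,.1)):print("chute",L(240.7,v,z),L(276.6,v,z))
print("TCP",(Ri.apply(np.array([.4930,-.1171,0])-[.570,-.143,0])*1000).round(1))
t=d["t"];h=cv2.cvtColor(t,cv2.COLOR_RGB2HSV)
m=cv2.inRange(h,(15,120,120),(35,255,255));n,_,st,ce=cv2.connectedComponentsWithStats(m)
print([(st[i][:5].tolist(),ce[i].round(1)) for i in range(1,n) if 5<st[i][4]<60 ])
# bar in the top view: dark blob
m=(t.max(2)<45).astype(np.uint8)
m[:150]=0;m[185:]=0;m[:,:285]=0;m[:,325:]=0
n,_,st,ce=cv2.connectedComponentsWithStats(m);i=1+np.argmax(st[1:,4]);print(st[i],ce[i])
ys,xs=np.nonzero(_==i);r=cv2.minAreaRect(np.c_[xs,ys].astype(np.float32));print(r)
B=onz("top",*r[0],.187,ct);print("bar world",B,L.__name__,(Ri.apply(B-np.array([.570,-.143,0]))*1000).round(1))
bp=[onz("top",u,v,.187,ct) for u,v in cv2.boxPoints(r)];print(np.round(bp,4))
```

```text
rim L/R near far [-107.2  -33.5   65. ] [-105.3   28.1   65. ] [-112.1   -2.4   65. ] [-50.4  -2.3  65. ]
rim far L/R [-54.4 -32.8  65. ] [-62.8  28.4  65. ]
lip floor [-43.6  10.1  72. ] [-46.3  10.   76. ]
chute [-41.4 -14.8  97. ] [-41.5  19.5  97. ]
chute [-15.2 -15.  100. ] [-15.4  19.9 100. ]
TCP [-81.2  -1.    0. ]
[([443, 129, 9, 6, 31], array([446.6, 131.3])), ([281, 156, 9, 4, 17], array([284.2, 157.8])), ([128, 259, 8, 5, 19], array([131.3, 261.3]))]
[292 162  27  12  94] [305.30851064 167.67021277]
((304.8101806640625, 167.52186584472656), (27.1685733795166, 3.6737375259399414), 19.983104705810547)
bar world [ 0.56943128 -0.13990585  0.187     ] <lambda> [ -1.6   2.7 187. ]
[[ 0.5783 -0.1023  0.187 ]
 [ 0.5881 -0.106   0.187 ]
 [ 0.5606 -0.1775  0.187 ]
 [ 0.5508 -0.1737  0.187 ]]
```

The pot's x is good: 5–6 mm clear of the lip, square. But it sits about 4.8 mm to the −y side of the chute's centre line. Going back to re-centre it.

>>> jog_arm --plan '[[[2.5,-0.7,-1],0],[[2.5,-0.7,-3],0],[[2.5,-0.7,-3],0],[[0,0,-4],0],[[0,0,-3],0],[[0,0,-2],0],[[0,0,-1.5],0],[[0,0,0],0],[[0,0,0],0]]'

```text
clock: 20.2
tcp_pos: [0.4944, -0.1125, 0.1144]
orientation: [-0.521, -3.096, 0.001]
contact_force: [-0.1, 0.2, 0.9]
grip_width: 0.0855
```

>>> jog_arm --plan '[[[0,0,0],0],[[0,0,0],0],[[0,0,0],0],[[0,0,0],0],[[0,0,0],0],[[0,0,0],0],[[0,0,0],0],[[0,0,0],0]]' --hand 0 --grip_force 20

```text
clock: 21.0
tcp_pos: [0.4949, -0.1127, 0.116]
orientation: [0.521, 3.096, -0.0]
contact_force: [-0.4, -1.0, 6.4]
grip_width: 0.0616
```

>>> jog_arm --plan '[[[0,0,0],0],[[0,0,0],0],[[0,0,0],0],[[0,0,1],0],[[0,0,3],0],[[0,0,4],0],[[-2,0.7,4],0],[[-4,1.4,4],0],[[-2,0.7,2],0],[[0,0,0],0],[[0,0,0],0]]' --hand 8.54

```text
clock: 22.1
tcp_pos: [0.4203, -0.0861, 0.2902]
orientation: [0.519, 3.096, 0.001]
contact_force: [0.8, 0.2, -0.1]
grip_width: 0.0855
```

```bash
python3 m.py
python3 - <<'E'
from h import *
f=grab_frame("wrist");cw=cal("wrist");g=f.mean(2)
cv2.imwrite("pics/w9.png",f[:,:,::-1])
Ri=R.from_euler("z",.337)
L=lambda u,v,z:(Ri.apply(onz("wrist",u,v,z,cw)-np.array([.570,-.143,0]))*1000).round(1)
for v in (240,250,260,270,315,325,335):
    r=cv2.GaussianBlur(g[v-1:v+2].mean(0)[None].astype(np.float32),(3,1),0)[0];e=np.diff(r)
    q=[i for i in range(205,305) if abs(e[i])>18 and abs(e[i])>=max(abs(e[i-1]),abs(e[i+1]))]
    print(v,[(i,int(e[i]),L(i+.6,v,.065 if v<300 else .097)[1]) for i in q])
e=np.diff(g[:,245:265].mean(1));print([(i,int(e[i]),L(255,i+.6,.065)[0]) for i in range(210,300) if abs(e[i])>10])
E
```

```text
[ 0.4203 -0.0861  0.2902] [ 0.003 -0.033 -0.053] [ 0.8  0.2 -0.1] 0.08545380829884029
240 [(222, 25, np.float64(-28.5)), (227, -20, np.float64(-23.5)), (231, 18, np.float64(-19.5)), (249, -20, np.float64(-1.5)), (280, 27, np.float64(29.6))]
250 [(223, 27, np.float64(-27.8)), (227, -21, np.float64(-23.7)), (249, -21, np.float64(-1.5)), (280, 26, np.float64(29.9))]
260 [(223, 30, np.float64(-28.1)), (227, -22, np.float64(-24.0)), (279, 28, np.float64(29.2))]
270 [(223, 25, np.float64(-28.3)), (228, -22, np.float64(-23.2)), (279, 29, np.float64(29.5))]
315 [(235, 56, np.float64(-14.5)), (255, -27, np.float64(4.8)), (266, 28, np.float64(15.4)), (271, -53, np.float64(20.2)), (276, 26, np.float64(25.0))]
325 [(235, 57, np.float64(-14.7)), (255, -27, np.float64(4.8)), (266, 31, np.float64(15.5)), (271, -55, np.float64(20.4)), (277, 27, np.float64(26.2))]
335 [(235, 57, np.float64(-14.8)), (240, -26, np.float64(-9.9)), (266, 36, np.float64(15.7)), (271, -53, np.float64(20.6)), (278, 26, np.float64(27.5))]
[(228, 14, np.float64(-111.6)), (229, 25, np.float64(-110.5)), (230, 18, np.float64(-109.4)), (232, -14, np.float64(-107.3)), (233, -27, np.float64(-106.2)), (234, -20, np.float64(-105.1)), (254, -12, np.float64(-83.1)), (279, 11, np.float64(-54.3)), (280, 25, np.float64(-53.1)), (281, 23, np.float64(-52.0)), (284, -12, np.float64(-48.4)), (293, 32, np.float64(-37.6)), (294, 36, np.float64(-36.3)), (296, -11, np.float64(-33.9)), (297, -12, np.float64(-32.7))]
```

The pot is now centred (y 2.7 against the chute's 2.8 mm), about 5 mm clear, and released. Next, the gate: rotate the jaws 90°, wrist camera to the −y side away from the pointer rod, and move over the bar.

>>> jog_arm --plan '[[[0,0,2],0.13],[[0,0,2],0.13],[[1.5,-0.5,0],0.13],[[1.5,-0.5,0],0.13],[[1.5,-0.5,0],0.13],[[1.5,-0.5,0],0.13],[[1.5,-0.5,0],0.13],[[1.5,-0.5,0],0.13],[[1.5,-0.5,0],0.13],[[1.5,-0.6,0],0.13],[[1.5,-0.6,0],0.13],[[1.5,-0.7,0],0.13]]'

```text
clock: 23.35
tcp_pos: [0.5712, -0.1403, 0.3272]
orientation: [1.809, -2.565, -0.003]
contact_force: [0.9, -0.1, -0.3]
grip_width: 0.0853
```

>>> jog_arm --plan '[[[0,0,0],0],[[0,0,0],0]]'

```text
clock: 23.55
tcp_pos: [0.5699, -0.1407, 0.3277]
orientation: [1.807, -2.567, -0.003]
contact_force: [-0.1, 0.2, -0.3]
grip_width: 0.0853
```

```bash
python3 m.py
python3 - <<'E'
from h import *
o=get_obs();y=R.from_rotvec(o["orientation"]).as_matrix()[:,1];print("jaw",np.arctan2(-y[0],y[1])+.337,np.round(o["joints"],2))
f=grab_frame("wrist");c=cal("wrist");cv2.imwrite("pics/w10.png",f[:,:,::-1]);print("cam",c[1])
Rz=R.from_euler("z",-.337);O=np.array([.5708,-.1400,0])
for nm,x in(("bar c",[0,0,.187]),("+y",[0,.042,.187]),("-y",[0,-.042,.187]),("-x -y",[-.007,-.042,.187]),("+x -y",[.007,-.042,.187])): print(nm,proj("wrist",Rz.apply(x)+O,c).round(1))
m=(f.max(2)<50).astype(np.uint8)
for v in range(180,384,12):
    xs=np.nonzero(np.diff(np.r_[0,m[v,130:390],0]))[0]+130;print(v,xs.tolist())
E
```

```text
[ 0.5699 -0.1407  0.3277] [-0.002 -0.01   0.01 ] [-0.1  0.2 -0.3] 0.08529003494979576
jaw 1.5637274764349027 [ 0.07  0.31  0.08  1.75 -0.03  1.09  2.96]
cam [ 0.5448771  -0.2094986   0.39656708]
bar c [253.  212.4]
+y [253.5 266.4]
-y [252.5 152.3]
-x -y [263.1 152.3]
+x -y [241.9 152.4]
180 [245, 253, 261, 262]
192 [245, 252, 253, 254, 260, 262]
204 [244, 253, 261, 262]
216 [245, 253]
228 [245, 253, 261, 262]
240 [245, 252]
252 [153, 158, 246, 251, 353, 357]
264 [145, 160, 351, 366, 381, 383]
276 [137, 161, 350, 374]
288 [130, 161, 350, 382]
300 [130, 156, 354, 387]
312 [130, 151, 360, 390]
324 [130, 145, 366, 390]
336 [130, 146, 364, 390]
348 [130, 155, 198, 232, 292, 293, 294, 295, 296, 297, 306, 307, 355, 390]
360 [130, 165, 184, 325, 346, 390]
372 [130, 390]
```

Bar alignment in x is spot on (col 253 against 253 predicted), but joint 7 sits near its limit, so I'll back the twist off slightly. Next I'll locate the brass tip from this wrist frame and a second one.

>>> jog_arm --plan '[[[0,0,0],-0.04],[[0,0,0],0]]'

```text
clock: 23.8
tcp_pos: [0.5696, -0.1398, 0.329]
orientation: [1.757, -2.603, -0.001]
contact_force: [-0.1, 0.4, -0.1]
grip_width: 0.0856
```

```bash
cat > br.py <<'E'
from h import *
def brass(n,f):
    h=cv2.cvtColor(f,cv2.COLOR_RGB2HSV);m=cv2.inRange(h,(12,110,90),(35,255,255))
    k,lab,st,ce=cv2.connectedComponentsWithStats(m)
    return [(st[i].tolist(),ce[i].round(1).tolist(),np.c_[np.nonzero(lab==i)[::-1]]) for i in range(1,k) if st[i][4]>8]
if __name__=="__main__":
    o=get_obs();print(np.round(o["joints"],4)[-1],o["tcp_pos"])
    c=cal("wrist");f=grab_frame("wrist");cv2.imwrite("pics/w11.png",f[:,:,::-1])
    Rz=R.from_euler("z",-.337);O=np.array([.5708,-.1400,0])
    for z in(.216,.227,.238):print(z,proj("wrist",Rz.apply([0,.047,z])+O,c).round(1),proj("wrist",Rz.apply([0,.066,z])+O,c).round(1))
    for b in brass("wrist",f):
        print(b[:2])
        if b[0][4]<3000:
            P=b[2]
            for v in range(b[0][1],b[0][1]+b[0][3],2): r=P[P[:,1]==v][:,0];print(v,r.min() if len(r) else "",r.max() if len(r) else "",end="; ")
E
python3 br.py
```

```text
2.9209 [ 0.56955777 -0.13984123  0.3290423 ]
0.216 [256.2 293.7] [257.5 318.3]
0.227 [256.3 304. ] [257.6 329.6]
0.238 [256.3 315.4] [257.8 342.1]
([386, 52, 61, 61, 2883], [416.1, 82.0])
52 414 427; 54 408 432; 56 404 435; 58 401 438; 60 399 440; 62 397 441; 64 395 442; 66 393 443; 68 392 444; 70 391 445; 72 390 445; 74 389 445; 76 388 446; 78 387 446; 80 387 445; 82 387 445; 84 386 445; 86 386 445; 88 386 444; 90 387 443; 92 387 442; 94 387 442; 96 388 440; 98 389 439; 100 390 437; 102 391 436; 104 393 433; 106 395 431; 108 397 428; 110 400 425; 112 405 419; ([409, 202, 40, 42, 1016], [428.6, 222.4])
202 424 428; 204 424 435; 206 423 441; 208 422 446; 210 421 448; 212 420 448; 214 419 447; 216 418 446; 218 417 445; 220 416 444; 222 415 443; 224 414 442; 226 413 441; 228 412 440; 230 411 439; 232 410 438; 234 409 437; 236 409 436; 238 412 435; 240 419 434; 242 427 433; ([242, 306, 29, 46, 800], [256.0, 328.6])
306 252 259; 308 251 260; 310 251 260; 312 251 260; 314 250 261; 316 249 263; 318 247 266; 320 245 267; 322 245 268; 324 244 268; 326 244 268; 328 244 268; 330 244 269; 332 244 269; 334 243 269; 336 243 270; 338 242 270; 340 242 270; 342 242 270; 344 243 269; 346 243 268; 348 245 266; 350 247 265;
```

>>> jog_arm --plan '[[[-0.7,-1.9,0],0],[[-0.7,-1.9,0],0],[[-0.6,-1.9,0],0],[[0,0,0],0],[[0,0,0],0]]'

```text
clock: 24.35
tcp_pos: [0.5498, -0.1973, 0.3294]
orientation: [-1.756, 2.604, 0.001]
contact_force: [-0.1, -0.0, -0.1]
grip_width: 0.0851
```

```bash
python3 br.py | head -12 | cut -c1-300
python3 - <<'E'
from h import *
from br import brass
import pickle
c=cal("wrist");f=grab_frame("wrist");pickle.dump((c,f),open("v2.pkl","wb"))
b=min([b for b in brass("wrist",f)if b[0][4]>30],key=lambda b:abs(b[1][0]-256));P=b[2];print(b[:2]);v=P[:,1].min()
for w in range(v,v+10):print(w,P[P[:,1]==w][:,0].min(),P[P[:,1]==w][:,0].max())
print(c)
E
```

```text
2.9529 [ 0.54977998 -0.19732815  0.32936381]
0.216 [260.8 367.7] [261.9 388.7]
0.227 [261.1 380.8] [262.2 402.4]
0.238 [261.4 395.1] [262.6 417.5]
([383, 107, 58, 57, 2527], [411.6, 134.6])
107 409 421; 109 403 426; 111 399 429; 113 397 432; 115 394 434; 117 392 436; 119 390 437; 121 389 438; 123 388 439; 125 387 439; 127 386 439; 129 385 440; 131 384 440; 133 384 440; 135 383 439; 137 383 439; 139 383 439; 141 384 438; 143 384 437; 145 384 436; 147 385 435; 149 386 434; 151 387 432; 1
244 419 422; 246 420 429; 248 419 436; 250 418 440; 252 417 443; 254 416 442; 256 415 441; 258 414 440; 260 413 439; 262 412 438; 264 411 437; 266 410 436; 268 409 435; 270 408 434; 272 407 433; 274 406 432; 276 406 431; 278 408 430; 280 415 429; 282 423 428; 
([383, 106, 58, 57, 2534], [411.8, 133.9])
106 410 421
107 407 423
108 404 426
109 402 428
110 400 429
111 399 431
112 397 432
113 396 433
114 394 434
115 393 435
(array([[318.4500616 ,   0.        , 254.78274451],
       [  0.        , 318.4500616 , 196.2644639 ],
       [  0.        ,   0.        ,   1.        ]]), array([ 0.52262599, -0.26432321,  0.39780906]), array([[-0.92765704,  0.35747058,  0.10801482],
       [ 0.37343157,  0.88887708,  0.26541741],
       [-0.00113299,  0.28655247, -0.95806388]]))
```

Wrong way: the body hides the pointer here. Going to the +y side instead, a bit higher.

>>> jog_arm --plan '[[[0.6,1.9,1],0],[[0.7,1.9,1],0],[[0.7,1.9,1],0],[[0.7,1.9,0],0],[[0.6,1.8,0],0],[[0,0,0],0],[[0,0,0],0]]'

```text
clock: 25.15
tcp_pos: [0.5832, -0.1018, 0.3593]
orientation: [1.761, -2.601, 0.0]
contact_force: [-0.8, -0.6, 0.1]
grip_width: 0.0855
```

Run:
```python
from h import *
from br import brass
print(get_obs()["tcp_pos"],get_obs()["joints"][-1])
c=cal("wrist");f=grab_frame("wrist");cv2.imwrite("pics/w12.png",f[:,:,::-1])
T=[]
b=min([b for b in brass("wrist",f)if b[0][4]>30],key=lambda b:abs(b[1][0]-256));P=b[2];print(b[:2]);v=P[:,1].min()
u=P[P[:,1]<=v+1][:,0].mean()
for w in range(v,v+6):print(w,P[P[:,1]==w][:,0].min(),P[P[:,1]==w][:,0].max())
r2=ray("wrist",u,v-.3,c)
# view 1: camera pose at TCP [.56956,-.13984,.32904], same hand orientation up to tiny change
f1=cv2.imread("pics/w11.png")[:,:,::-1].copy()
b=min([b for b in brass("wrist",f1)if b[0][4]>30],key=lambda b:abs(b[1][0]-256));P=b[2];v1=P[:,1].min();u1=P[P[:,1]<=v1+1][:,0].mean()
o=get_obs();A=R.from_rotvec(o["orientation"]);B=R.from_rotvec([1.757,-2.603,-.001]);D=B*A.inv()
p1=np.array([.56956,-.13984,.32904])+D.apply(c[1]-o["tcp_pos"])
c1=(c[0],p1,D.as_matrix()@c[2]);r1=ray("w",u1,v1-.3,c1)
x,e=tri(r1,r2);print("pix",u1,v1,u,v,"tip",x,e)
print((R.from_euler("z",.337).apply(x-[.5708,-.14,0])*1000).round(1))
```

```text
[ 0.58320283 -0.10182524  0.35927965] 2.775631530886503
([241, 226, 27, 41, 609], [253.6, 247.4])
226 251 256
227 249 257
228 249 257
229 249 257
230 249 257
231 249 257
pix 415.0 107 253.2 226 tip [ 0.55696659 -0.19754151  0.44814941] [np.float64(0.01959625761524404), np.float64(0.019596257615244014)]
[  6.  -58.9 448.1]
```

Run:
```python
from h import *
c=cal("wrist");o=get_obs();t=np.array(o["tcp_pos"])
r2=ray("wrist",253.4,226,c)
A=R.from_rotvec(o["orientation"])
for rv in([1.757,-2.603,-.001],o["orientation"]):
    D=R.from_rotvec(rv)*A.inv()
    c1=(c[0],np.array([.56956,-.13984,.32904])+D.apply(c[1]-t),D.as_matrix()@c[2])
    for dv in(0,.5,-.5):
        x,e=tri(ray("w",255.5,306+dv,c1),r2);print(x.round(4),np.round(e,4),(R.from_euler("z",.337).apply(x-[.5708,-.14,0])*1000).round(1))
# bar top edges here: +y end of bar
f=cv2.imread("pics/w12.png")[:,:,::-1]
for v in (20,40,60,80,100,120,140,160,180,200,210): print(v,f[v,240:266].max(1).tolist())
print([f[v,246:250].max() for v in range(60,226,3)])
Rz=R.from_euler("z",-.337)
for z in(.173,.187):print(z,proj("wrist",Rz.apply([-.003,.042,z])+[.5708,-.14,0],c),proj("wrist",Rz.apply([-.003,-.042,z])+[.5708,-.14,0],c))
```

```text
[ 0.5855 -0.099   0.2337] [0. 0.] [  0.4  43.6 233.7]
[ 0.5854 -0.0994  0.2348] [0. 0.] [  0.3  43.1 234.8]
[ 0.5857 -0.0986  0.2326] [0. 0.] [  0.4  44.  232.6]
[ 0.5856 -0.099   0.2337] [0. 0.] [  0.4  43.6 233.7]
[ 0.5854 -0.0994  0.2348] [0. 0.] [  0.4  43.1 234.8]
[ 0.5857 -0.0986  0.2326] [0. 0.] [  0.4  44.  232.6]
20 [147, 147, 146, 148, 148, 148, 148, 148, 149, 150, 150, 150, 149, 149, 150, 149, 153, 153, 152, 150, 148, 145, 145, 146, 147, 149]
40 [149, 148, 147, 146, 144, 144, 146, 146, 149, 151, 152, 153, 152, 151, 149, 147, 147, 146, 146, 147, 149, 150, 153, 155, 154, 152]
60 [153, 151, 148, 147, 146, 146, 147, 149, 151, 150, 149, 147, 148, 150, 150, 150, 151, 150, 148, 145, 145, 145, 148, 150, 148, 148]
80 [107, 107, 107, 107, 107, 107, 107, 107, 107, 108, 107, 107, 109, 107, 108, 107, 108, 107, 108, 108, 106, 106, 106, 110, 129, 152]
100 [68, 41, 29, 32, 33, 35, 33, 34, 34, 31, 34, 35, 34, 33, 33, 30, 29, 36, 60, 89, 102, 105, 106, 106, 106, 106]
120 [109, 75, 46, 39, 40, 38, 36, 35, 32, 32, 32, 34, 33, 32, 34, 34, 33, 39, 84, 157, 220, 235, 237, 237, 237, 237]
140 [125
[... 832 characters left out ...]
8(34), np.uint8(35), np.uint8(36), np.uint8(35), np.uint8(34), np.uint8(36), np.uint8(41), np.uint8(46), np.uint8(45), np.uint8(47), np.uint8(46), np.uint8(47), np.uint8(47), np.uint8(47), np.uint8(47), np.uint8(46), np.uint8(46), np.uint8(44), np.uint8(45), np.uint8(45), np.uint8(47), np.uint8(47), np.uint8(45), np.uint8(45), np.uint8(45), np.uint8(45), np.uint8(46), np.uint8(46), np.uint8(45), np.uint8(45), np.uint8(44), np.uint8(103), np.uint8(136), np.uint8(140), np.uint8(140), np.uint8(151), np.uint8(155), np.uint8(153), np.uint8(153), np.uint8(152), np.uint8(152)]
0.173 [257.75239717 196.85512065] [252.9942222   91.09682011]
0.187 [257.89123532 201.92016416] [252.86832133  90.48469377]
```

The tip is at about z=0.233 by two methods. One more view with a larger baseline gives tip height relative to the bar's end, cancelling calibration bias.

>>> jog_arm --plan '[[[0.6,1.9,0],0],[[0.7,1.9,0],0],[[0.6,1.6,0],0],[[0,0,0],0],[[0,0,0],0]]'

```text
clock: 25.7
tcp_pos: [0.6019, -0.0499, 0.3592]
orientation: [1.757, -2.604, 0.001]
contact_force: [-0.1, -0.2, 0.5]
grip_width: 0.0857
```

Run:
```python
from h import *
from br import brass
o=get_obs();t=np.array(o["tcp_pos"]);c=cal("wrist");f=grab_frame("wrist");cv2.imwrite("pics/w13.png",f[:,:,::-1])
def feats(f):
    b=min([b for b in brass("w",f)if 30<b[0][4]<1500],key=lambda b:abs(b[1][0]-256));P=b[2];v=P[:,1].min();k=P[P[:,1]<=v+2];u=k[:,0].mean()
    v0=v
    # sub-pixel tip row: saturation profile
    s=(f[:,:,0].astype(int)-f[:,:,2])[:,int(u)-1:int(u)+2].mean(1);hi=np.median(s[v+3:v+8]);lo=np.median(s[v-8:v-4]);i=np.arange(v-4,v+4);vt=np.interp((hi+lo)/2,s[i],i)
    g=f.max(2)[:,int(u)-6:int(u)+1].mean(1).astype(float)
    return u,vt-.0,g,v
for nm in("w12","w13"):
    f=cv2.imread(f"pics/{nm}.png")[:,:,::-1].copy();u,vt,g,v=feats(f)
    r=[i for i in range(90,v) if g[i]<70 and g[i+1]>=70];print(nm,"tip",round(u,1),round(vt,2),"bar end rows",r,[g[i-2:i+4].round() .tolist() for i in r[-2:]])
A=R.from_rotvec(o["orientation"]);D=R.from_rotvec([1.761,-2.601,0])*A.inv()
c2=(c[0],np.array([.58320,-.10183,.35928])+D.apply(c[1]-t),D.as_matrix()@c[2])
import pickle;pickle.dump((c2,c),open("c23.pkl","wb"));print(t,o["orientation"])
```

```text
w12 tip 253.1 226.17 bar end rows [198] [[46.0, 49.0, 69.0, 95.0, 110.0, 115.0]]
w13 tip 249.5 143.51 bar end rows [128] [[39.0, 41.0, 56.0, 81.0, 102.0, 110.0]]
[ 0.60192146 -0.04991407  0.35923482] [ 1.75661584e+00 -2.60364844e+00  5.01783630e-04]
```

Run:
```python
from h import *
import pickle
c2,c3=pickle.load(open("c23.pkl","rb"))
for n,a,b in(("tip",(253.1,226.2),(249.5,143.5)),("barend",(249.5,198.2),(247,128.4))):
    x,e=tri(ray("w",*a,c2),ray("w",*b,c3));print(n,x.round(4),np.round(e,4),(R.from_euler("z",.337).apply(x-[.5708,-.14,0])*1000).round(1))
```

```text
tip [ 0.5868 -0.096   0.2291] [0. 0.] [  0.6  46.8 229.1]
barend [ 0.5875 -0.1022  0.1828] [0.0002 0.0002] [  3.2  41.1 182.8]
```

The tip is 46 mm above the bar's top edge, so the mark is about 53 mm above the shut bar; all three estimates agree. Moving to the bar and lowering over it.

>>> jog_arm --plan '[[[-0.6,-1.8,0],0],[[-0.6,-1.8,0],0],[[-0.7,-1.8,0],0],[[-0.6,-1.8,0],0],[[-0.6,-1.8,0],0],[[0,0,-3],0],[[0,0,-3],0],[[0,0,-2],0],[[0,0,0],0],[[0,0,0],0]]' --hand 5

```text
clock: 26.75
tcp_pos: [0.5709, -0.1403, 0.2799]
orientation: [1.755, -2.605, 0.0]
contact_force: [0.7, 0.4, 1.5]
grip_width: 0.0497
```

>>> jog_arm --plan '[[[0,0,-1.5],0],[[0,0,-1.5],0],[[0,0,-1],0],[[0,0,-0.5],0],[[0,0,0],0],[[0,0,0],0]]'

```text
clock: 27.35
tcp_pos: [0.5713, -0.1392, 0.2348]
orientation: [-1.757, 2.604, -0.001]
contact_force: [0.3, 0.0, -0.1]
grip_width: 0.0503
```

>>> jog_arm --plan '[[[0,0,0],0],[[0,0,0],0],[[0,0,0],0],[[0,0,0],0],[[0,0,0],0],[[0,0,0],0],[[0,0,0],0],[[0,0,0],0]]' --hand 0 --grip_force 60

```text
clock: 28.15
tcp_pos: [0.5714, -0.1392, 0.235]
orientation: [-1.758, 2.603, -0.001]
contact_force: [-1.2, -0.3, 6.2]
grip_width: 0.0133
```

```bash
python3 m.py
```

```text
[ 0.5714 -0.1392  0.235 ] [-0.106  0.167  0.703] [-1.2 -0.3  6.2] 0.013320164866544885
```

>>> jog_arm --plan '[[[0,0,0.7],0],[[0,0,0.7],0],[[0,0,0.8],0],[[0,0,0.8],0],[[0,0,0.8],0],[[0,0,0.8],0],[[0,0,0.7],0],[[0,0,0],0],[[0,0,0],0],[[0,0,0],0]]'

```text
clock: 29.15
tcp_pos: [0.5713, -0.1392, 0.2865]
orientation: [-1.757, 2.604, -0.0]
contact_force: [6.2, -1.6, -11.1]
grip_width: 0.0131
```

```bash
python3 m.py
python3 - <<'E'
from h import *
from br import brass
s=grab_frame("scene");cv2.imwrite("pics/s14.png",s[:,:,::-1]);w=grab_frame("wrist");cv2.imwrite("pics/w14.png",w[:,:,::-1])
c=cal("wrist")
print([b[:2] for b in brass("w",w)]);Rz=R.from_euler("z",-.337)
for z in(.228,.233,.238):print(z,proj("wrist",Rz.apply([0,.047,z])+[.5708,-.14,0],c).round(1),proj("scene",Rz.apply([0,.047,z])+[.5708,-.14,0]).round(1))
for n,f in(("w",w),("s",s)):
    h=cv2.cvtColor(f,cv2.COLOR_RGB2HSV);m=cv2.inRange(h,(45,80,30),(85,255,255));k,_,st,ce=cv2.connectedComponentsWithStats(m)
    print(n,[(st[i][4],ce[i].round(0).tolist()) for i in range(1,k) if st[i][4]>4])
print("pot centre px",proj("scene",[.4945,-.1126,.02]),proj("wrist",[.4945,-.1126,.02]))
E
```

```text
[ 0.5713 -0.1392  0.2865] [-0.48  -1.457  0.694] [  6.2  -1.6 -11.1] 0.013128805175244777
[([404, 44, 69, 70, 3694], [438.0, 78.2]), ([427, 211, 46, 47, 1310], [448.9, 234.0])]
0.228 [259.6 356.2] [209.4 190.2]
0.233 [259.8 364.3] [209.2 189.1]
0.238 [259.9 372.9] [209.1 188. ]
w [(np.int32(566), [331.0, 169.0])]
s [(np.int32(288), [102.0, 143.0]), (np.int32(11), [218.0, 207.0]), (np.int32(31), [265.0, 298.0]), (np.int32(13), [270.0, 315.0])]
pot centre px [217.71073489 209.6629965 ] [330.96283158 168.93744093]
```

All marbles appear to be in the pot: a green blob in the wrist view at (331,169), exactly at the pot's projected centre. Gate is at 51.5 mm by TCP travel. I'll trim up 1.5 mm and compare bar and tip numerically in the scene view.

>>> jog_arm --plan '[[[0,0,0.15],0],[[0,0,0],0],[[0,0,0],0],[[0,0,0],0],[[0,0,0],0],[[0,0,0],0]]'

```text
clock: 29.85
tcp_pos: [0.5713, -0.1392, 0.2879]
orientation: [-1.758, 2.604, -0.0]
contact_force: [7.6, -2.4, -12.0]
grip_width: 0.0131
```

```bash
python3 m.py
python3 - <<'E'
from h import *
F=np.mean([grab_frame("scene").astype(float) for _ in range(4)],0);Rz=R.from_euler("z",-.337);O=np.array([.5708,-.14,0])
cv2.imwrite("pics/s15.png",F[:,:,::-1])
for z in(.226,.233,.240):print(z,"end",proj("scene",Rz.apply([.007,.042,z])+O).round(1),"mid-20",proj("scene",Rz.apply([.007,.025,z])+O).round(1),"-y end",proj("scene",Rz.apply([.007,-.042,z])+O).round(1))
print("max\n",F[180:200,196:222].max(2).astype(int));print("r-b\n",(F[180:200,196:222,0]-F[180:200,196:222,2]).astype(int))
E
```

```text
[ 0.5713 -0.1392  0.2879] [-0.41  -1.505  0.71 ] [  7.6  -2.4 -12. ] 0.013148046943071574
0.226 end [206.7 191.4] mid-20 [202.4 189.1] -y end [185.6 180.3]
0.233 end [206.5 189.8] mid-20 [202.1 187.5] -y end [185.3 178.7]
0.24 end [206.3 188.3] mid-20 [201.9 186. ] -y end [185.  177.1]
max
 [[ 16  13   8   8  10  62  49  74 101 101 103 102 102 101 103 137 169 170
  172 171 171 171 172 171 172 173]
 [ 20  22   7   8   7  45  50  56 102 102 102 101 100 103 158 173 173 171
  173 171 171 171 171 171 171 170]
 [ 29  62  15  12  11  41  61  74 100 103  98  99 101 118 171 171 171 173
  173 171 173 173 172 172 171 172]
 [ 59  48  18  13  12  12  26  47  94 100 100 101  97 138 171 173 172 172
  173 171 171 171 171 171 172 173]
 [ 68  66  16  12  12  12  13  12  28  70  95 102  54 140 171 172 171 170
  173 171 173 172 173 172 171 172]
 [ 61  84  10   8   9  11  11  11  12  11  47  95  53 121 171 171 168 168
  169 172 171 172 171 172 173 173]
 [ 60  83  11   6   7   9  11  11  12  13  12  12  30  94 167 171 140 140
  153 170 171 170 171 172 171 171]
 [ 51  83  20  25  14   6   4   9  11  11  12
[... 2976 characters left out ...]
4
   52  61  63  -3  -2  -4  -2  -3]
 [ -3  -3  -3  -5  -3  -2  -2  -4  -2  -4  -2  -4  -3  -2  -4  17  34  43
   48  57  31  -5  -4  -3  -3  -2]
 [ -3  -2  -2  -5  -5  -3  -4  -3  -4  -4  -3  -4  -3  -4  -4  -4   6  28
   22  24  -2  -3  -5  -6  -5  -4]
 [ -3  -2  -3  -3  -3  -5  -3  -3  -2  -2  -2  -2  -2  -2  -3  -7  -6  -4
   -2  -3  -3  -2  -3  -3  -5  -7]
 [ -1  -3  -3  -3  -3  -2  -4  -2  -3  -3  -2  -2  -2  -5  -7  -5  -4  -4
   -2  -4  -2  -2  -2  -3  -3  -4]
 [ -1  -3  -3  -3  -3  -3  -3  -2  -3  -3  -3  -3  -4  -6  -6  -5  -4  -4
   -3  -4  -3  -3  -2  -3  -2  -3]][ WARN:0@7.970] global loadsave.cpp:1063 imwrite_ Unsupported depth image for selected encoder is fallbacked to CV_8U.
```

Scene view: the tip is at (208.5,190.0), while the bar's axis extrapolates to about row 189.2 there. That hints the bar is 2–4 mm high. I'll cross-check with a constrained fit of the wrist views.

Run:
```python
from h import *
import pickle
from scipy.optimize import least_squares as ls
c2,c3=pickle.load(open("c23.pkl","rb"));Rz=R.from_euler("z",-.337);O=np.array([.5708,-.14,0])
def res(q):
    dy,dz,zt=q; r=[]
    for c,b,t in((c2,198.2,226.2),(c3,128.4,143.5)):
        r+=[proj("w",Rz.apply([0,.042+dy,.187+dz])+O,c)[1]-b,proj("w",Rz.apply([0,.047+dy,zt+dz])+O,c)[1]-t]
    return r
s=ls(res,[0,0,.23],x_scale=.001);print(s.x,s.fun)
# scene: bar axis line vs tip; level row at tip's column for a range of z, and shut bar check in first frame
S=cal("scene");O2=O
for dx in(-.001,0,.001):
    for z in(.2329,.2299):
        a,b=[proj("s",Rz.apply([dx,y,z])+O,S) for y in(.03,.047)];print(dx,z,"row at col 208.5",(a[1]+(208.5-a[0])*(b[1]-a[1])/(b[0]-a[0])).round(2))
f=cv2.imread("pics/scene0.png").max(2).astype(int);print("shut bar, rows 186-206, cols 186-212");print(f[186:206,186:212])
print(proj("s",Rz.apply([0,.042,.18])+O,S),proj("s",Rz.apply([0,-.042,.18])+O,S))
```

```text
[-0.00041861 -0.00539908  0.23518466] [-0.08027288  0.08537125  0.26883064 -0.23666663]
-0.001 0.2329 row at col 208.5 188.43
-0.001 0.2299 row at col 208.5 189.06
0 0.2329 row at col 208.5 188.74
0 0.2299 row at col 208.5 189.36
0.001 0.2329 row at col 208.5 189.05
0.001 0.2299 row at col 208.5 189.67
shut bar, rows 186-206, cols 186-212
[[ 96  99  98  97  97  99 100  98  98  99 100  99  96  95  97  97  98  98
   98  97  96  97  53  92 163 166]
 [ 97  99  95  49  32  69  97 102  99 101 103  97  94  97  97  96  95  97
   99  99  96  98  58  53 117 162]
 [ 99  96  48  18  18  16  48  92  96 101  98  98  96  96  95  97  97  99
   96  97  95  96  97  56  88 135]
 [ 97  72  16  18  17  17  17  17  49  90  95  97  97  97  99  98  98  98
   95  96  99  97  97 115  93  76]
 [ 98  75  10   8  13  19  17  14  16  33  69  91  95  98 101 101 101  97
   96  97  99 101 110 164 164 148]
 [100  97  22   7   6   9  17  17  15  14  17  30  67  92  95 100 100  98
   96  97  98  98  87  97  86  99]
 [ 97  96  73  37  19   7   7  11  18  16  18  16  17  30  67  94  94  93
   96  96  96  98  97  99  86 1
[... 777 characters left out ...]
 93  93  95  95  58  22  20  21  26  59  67  51  52  45  71  46
   26   9   2  10  10  14  98  98]
 [ 96  99  96  94  93  97  58  22  19  22  20  27  34  51  72  27  31  44
   92  48  18  10  14  53  99  99]
 [ 94  96  96  94  95  94  74  23  19  29  21  21  24  30  55  58  47  35
   47  83  62  30  50  96  97  99]
 [ 96  97  97  95  94  95  94  25  20  31  31  28  47  22  21  39  89 101
   53  52  50  66  96  98  97  97]
 [ 97 100  99  94  94  93  92  40  20  18  21  32  98  40  25  23  22  32
   31  42  33  66  99  97  94 102]
 [ 95  99  98  97  96  97  98  57  19  19  30  36  54  54  57  36  29  18
   24  21  32  63 104  96  99 142]]
[209.35318349 199.78306418] [188.85502921 188.79933716]
```

Estimates of the mark: 53 mm (wrist, upper edge of the tip, less about 1.5 mm for half its thickness) and 50 mm (scene). I'll settle on 51.3 mm, lowering 0.15 cm, then do the final checks.

>>> jog_arm --plan '[[[0,0,-0.15],0],[[0,0,0],0],[[0,0,0],0],[[0,0,0],0],[[0,0,0],0],[[0,0,0],0],[[0,0,0],0],[[0,0,0],0],[[0,0,0],0],[[0,0,0],0]]'

```text
clock: 31.05
tcp_pos: [0.5713, -0.1393, 0.2864]
orientation: [-1.758, 2.604, -0.0]
contact_force: [7.7, -2.2, -10.9]
grip_width: 0.0126
```

```bash
python3 m.py
python3 - <<'E'
from h import *
w=grab_frame("wrist");t=grab_frame("top");c=cal("wrist")
h=cv2.cvtColor(w,cv2.COLOR_RGB2HSV);m=cv2.inRange(h,(45,80,30),(85,255,255));k,l,st,ce=cv2.connectedComponentsWithStats(m)
print([(st[i].tolist(),ce[i].round(0).tolist(),onz("wrist",*ce[i],.014,c).round(3)) for i in range(1,k) if st[i][4]>4])
i=1+np.argmax(st[1:,4]);d=cv2.distanceTransform((l==i).astype(np.uint8),cv2.DIST_L2,3);r=318*.010/(c[1][2]-.014);print("area one marble",np.pi*r*r)
h=cv2.cvtColor(t,cv2.COLOR_RGB2HSV);m=cv2.inRange(h,(45,80,30),(85,255,255))[130:215,270:330];ys,xs=np.nonzero(m);print("green in top",len(xs),(xs.mean()+270,ys.mean()+130) if len(xs) else "")
print("queue px",proj("top",[.60,-.15,.1]),"pot px",proj("top",[.4945,-.1126,.02]))
E
```

```text
[ 0.5713 -0.1393  0.2864] [-0.451 -1.51   0.763] [  7.7  -2.2 -10.9] 0.012628309006016305
[([311, 159, 41, 20, 563], [331.0, 169.0], array([ 0.493, -0.111,  0.014]))]
area one marble 273.4275295696783
green in top 61 (np.float64(292.08196721311475), np.float64(197.672131147541))
queue px [305.22368367 161.9222089 ] pot px [291.72977741 199.32413037]
```

Run:
```python
from h import *
Rz=R.from_euler("z",-.337);O=np.array([.5708,-.14,0])
for n in("wrist","scene","top"):
    f=grab_frame(n).astype(int);m=((f[:,:,1]-f[:,:,0]>8)&(f[:,:,1]-f[:,:,2]>4)).astype(np.uint8)
    k,l,st,ce=cv2.connectedComponentsWithStats(m)
    print(n,[(st[i].tolist()) for i in range(1,k) if st[i][4]>5])
    print(" queue",[proj(n,Rz.apply([x,0,.095+.15*x])+O).round(0).tolist() for x in(-.03,.012,.032,.052)],"pot rim",[proj(n,Rz.apply([-.08+a*.027,b*.027,.065])+O).round(0).tolist() for a,b in((1,1),(1,-1),(-1,-1),(-1,1))])
f=cv2.imread("pics/scene0.png").astype(int);m=((f[:,:,1]-f[:,:,2]>8)&(f[:,:,1]-f[:,:,0]>4)).astype(np.uint8);k,l,st,ce=cv2.connectedComponentsWithStats(m);print("start scene",[(st[i].tolist()) for i in range(1,k) if st[i][4]>5])
w=grab_frame("wrist");print((w[140:205:4,296:368:4]).tolist().__len__());
for v in range(140,206,5):print(v,[tuple(w[v,u]) and f"{w[v,u][1]}/{int(w[v,u][1])-int(w[v,u][0])}" for u in range(296,370,5)])
```

```text
wrist [[309, 158, 44, 22, 735]]
 queue [[290.0, 188.0], [241.0, 192.0], [217.0, 194.0], [192.0, 196.0]] pot rim [[312.0, 207.0], [312.0, 151.0], [372.0, 148.0], [368.0, 204.0]]
scene [[92, 128, 20, 28, 311], [216, 206, 6, 5, 18], [262, 288, 11, 35, 92]]
 queue [[207.0, 206.0], [199.0, 213.0], [195.0, 216.0], [191.0, 220.0]] pot rim [[218.0, 210.0], [206.0, 203.0], [215.0, 194.0], [227.0, 200.0]]
top [[202, 73, 7, 21, 64], [287, 190, 10, 16, 94], [462, 247, 31, 18, 351]]
 queue [[299.0, 181.0], [303.0, 168.0], [305.0, 162.0], [308.0, 155.0]] pot rim [[287.0, 187.0], [304.0, 192.0], [299.0, 209.0], [282.0, 203.0]]
start scene [[92, 128, 20, 28, 308], [188, 211, 14, 12, 69], [262, 288, 11, 35, 92]]
17
140 ['101/1', '113/1', '115/0', '115/1', '113/0', '114/0', '113/0', '114/-1', '114/1', '113/-1', '112/1', '112/2', '113/2', '123/0', '153/2']
145 ['89/0', '86/-1', '122/1', '130/0', '137/0', '145/0', '155/1', '169/0', '177/-1', '185/1', '197/0', '205/0', '208/2', '209/0', '213/0']
150 ['88/0', '87/-1', '209/2', '201/0', '198/1', '186/1', '202/0', '163/1', '151/1', '140/1', '127/1', '103/0'
[... 863 characters left out ...]
-1', '135/0']
185 ['236/3', '243/2', '210/1', '120/1', '110/0', '112/1', '111/2', '112/0', '109/0', '110/1', '110/1', '85/-1', '86/0', '87/0', '147/0']
190 ['166/3', '244/1', '209/1', '112/0', '100/-1', '102/1', '96/1', '95/1', '93/0', '92/0', '93/-1', '87/0', '86/1', '86/0', '163/0']
195 ['168/4', '244/1', '213/2', '125/0', '114/1', '114/1', '115/0', '114/1', '111/0', '97/1', '94/2', '93/1', '89/0', '85/0', '185/1']
200 ['141/3', '140/1', '206/1', '130/1', '116/1', '114/1', '115/1', '117/1', '115/-1', '115/0', '113/1', '108/1', '98/0', '91/0', '207/1']
205 ['246/1', '246/0', '247/1', '140/1', '134/0', '142/0', '151/1', '166/0', '182/0', '191/0', '202/1', '206/1', '219/0', '224/2', '230/-1']
```

The pot blob shows three marbles in a row (735 px against about 273 px each, three brightness peaks), and the queue area in the scene view is empty. Handing in.

```bash
python3 -c "
from bench import *
print(hand_in())"
```

```text
the job is handed in; nothing more can be done
None
```

I handed in at about 31 s on the clock with the gripper still holding the bar near the mark and all three marbles in the pot. The bar's height against the pointer is only good to about 2 mm.

- **Pot:** I turned it mouth-up in two steps, pinching a corner, easing the grip so it swung down, then rolling it over its edge. I stood it in front of the chute, found it about 5 mm off centre, and re-centred it. After release the camera put it within about 0.1 mm of the chute's centre line and about 5 mm clear of the lip.
- **Gate:** Only then did I pull the bar up. My last reading was a lift of 51.4 mm under about 11 N of spring pull.
- **Marbles:** The last frames showed three green marbles in a row in the pot and none where they had been queued.

**Checks that disagreed:**
- **Mark height:** The wrist camera put the mark 52 to 53 mm above the shut bar (one weaker fit said 55), while the scene camera put it at about 50 mm. I held between them.
- **Dispenser position:** The cameras differed by about 3 mm, within their stated accuracy or close to it. I set the pot by comparing it with the chute in a single view.

I did not measure the pointer or the other objects again after the last move. The pointer's tip appeared at the same place in the scene view as at the start, and I saw no sign that the arm had touched anything else.

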